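# Snap three pill shells shut on the hand-cranked shell closer

## Robot

A 6-joint arm with a two-finger parallel gripper is mounted at the origin on a cart in front of the work surface, level with it; the furniture and walls round the work are solid. World frame = base frame: x ahead of the robot, y to its left, z up, the work surface at z = 0. Lengths are in m, angles in rad, forces in N, time in s.
With the tool pointing down it reaches from about 0.3 to 0.875 m from the base axis. Payload 6.4 kg.
Tool frame: the origin (TCP) lies midway between the tips of the shut fingers; the grasp point (between the pads) lies 19 mm behind it; z points along the fingers, x is the direction in which the jaws open and shut, and the axes are right-handed (so a half turn about z gives the same grasp; the last joint's range is limited). The gripper opens to 88 mm and grips with 3 to 60 N. Pads are 18 mm wide; open, the fingers measure 123 mm over their backs; the gripper's body (75 mm by 187 mm) begins 45 mm behind the grasp point.
Start: joints at [1.063, 0.181, 1.607, -0, 1.354, -0.206], TCP at [0.171, 0.549, 0.239] pointing down, gripper open.
Joint ranges: [-2.99, 2.99], [-0.89, 2.07], [0.3, 2.58], [-1.14, 4.28], [0, 2.63], [-3.12, 3.12]. Speed limits (rad/s): [2.57, 2.57, 3.01, 3.14, 3.14, 3.14].

## Interface

Orientations are given as a unit quaternion [w, x, y, z].
In Python, from station import ctrl gives the robot as it stands. The module is installed in compiled form; this text tells all that it offers.
- The arm moves only by the tool apply_moves, never from a script. Its arguments are lists of equal length, an entry for each row: "hand": the opening in per cent of the stroke, from 0 (shut) to 100 (fully open); "delta_pos": the shift along the tool's x, y, z in m, a list of three; "spin": the turn about the tool's z in degrees. A call has 1 to 8 rows; each row is the pose to reach, as a shift and turn from the pose measured when the call began, along the tool's axes at that moment; what a row does not reach only later rows make up. A row lasts 1/8 s, in which the tool goes at most 62.5 mm and 10.7 degrees, less where a joint would pass 70% of its speed; a pose out of reach is approached as far as the arm can. A call with a gripper value outside its range is refused whole. The fingers move at their own pace and stop on an object; "squeeze" is the grip in N (left out, the last holds). Time passes only in rows, so rows that repeat a pose let the fingers close. It gives the time, the measured TCP pose, the force and the opening at its end, in the units of the state.
- ctrl.sense(): the state, without advancing time (a new reading comes with each control period).
- ctrl.capture(name): name is "scene" or "top" or "wrist"; returns the picture (400x640x3 uint8, blue, green, red); there is no depth.
- ctrl.camera_model(name): a dict with "camera_matrix" (3x3 intrinsics, pixels), "R" (3x3) and "t" (3): a world point X has camera coordinates R X + t; the wrist camera has in their place "hand_eye" (4x4, takes a point from camera to tool coordinates, whose origin is the TCP and whose axes are the tool frame's). Camera axes: x right, y down, z forward; pixel columns grow to the right and rows downward; lengths in m; the calibration is good to about 2 mm. The wrist camera is an equidistant fisheye: a pixel r from the principal point sees the ray r / f radians off the axis. A picture is of the moment at which its call begins: read the wrist's pose just before it. camera_model takes no time and is no camera call.
- ctrl.close_job(): hands the job in, once; it reports no verdict.
The state is a dict: "clock": time; "q": joint angles; "dq": joint speeds; "effort": joint torques, N m; "ee_pos": TCP position; "tool_rot": TCP orientation; "contact_force": force on the tool from outside, world axes, zero at the start; "ft_torque": the same for the moment, N m; "gripper_width": finger opening in m.
Only numpy, scipy, OpenCV 4.12 (cv2) and the standard library are available. Lean on these libraries where they do the work, as an engineer would, in place of code of your own. Each camera call takes 0.05 s, during which the arm holds its last target.

## Task

Set the blue rack with the three open pill shells fully down into the nest on the carriage of the hand-cranked shell closer, either way round. Then take the crank by its black knob and wind it clockwise (seen from above), unhurriedly, never as fast as one turn a second, through the heavy place where each shell goes under the roller and without a surge where it goes light again, until the carriage comes up against its stop and all three shells are snapped shut. Let the machine do the closing, do not press the shells by hand, do not force the crank against the stop so that its clutch slips, and leave the rack in the nest and the other things on the table where they are.

Things in the scene. Friction and masses are not known exactly. Their poses are not given: they have to be found in the camera images.
- rack_center (a point): Centre, 13 mm above the underside, of the loose blue rack at the left: block 44 mm (x) by 144 mm (y) by 26 mm high (z up), 0.36 to 0.6 kg. Three pill shells, 32 mm balls with ivory caps, stand in its top along y at -50, 0, 50 mm; open they rise to 53 mm over the underside, shut to 46. Grip it low across the 44 mm, at the ribs half-way along. Either way round fits.
- carriage: The sliding aluminium carriage; origin at the centre of its nest floor, 105 mm above the table, where the middle of the rack's underside must lie, rack's y along this y (either way), z up. 1.5 mm play all round; corner plates 17 mm high with flared tops hold the last 23 mm of each end, the long sides are free between. The crank moves it along its -y, 50 mm a turn; floor 62 mm wide.
- roller_mid (a point): Centre of the white closing roller (30 mm diameter, along x) in its bridge, 165 mm above the table. The bridge is 100 mm along x, 34 mm along y, its top 193 mm above the table; the carriage runs through under it. Fixed on the closer; axes parallel to the carriage's. At the start the carriage's origin is 85 to 95 mm along +y from it.
- crank_knob: Origin at the centre of the upright black crank knob, 24 mm in diameter, 43 mm high, 232 mm above the table; the crank arm's top is 20 mm below this point. The knob spins freely on its spindle: a gripper holding it need not turn. All else on the closer is lower than the crank arm.
- crank_axis (a point): Point on the crank's upright axis at knob height; the knob circles it at 50 mm radius. Fixed on the closer, axes as the carriage's. With the carriage 95 mm before the roller the knob is on the +x side; clockwise from there the last shell is through by 2.9 turns, the hard stop comes a little over 3. Takes 1.5 N at the knob, about 12 N while a shell runs under the roller, once a turn, then goes light.
- crank (a joint): Slip of the crank arm on the overload clutch in its hub, rad; 0 as found. It slips only when the knob is pushed round with more than about 25 N, as when it is forced against the end stop; slip is a fault.
- shell_a (a joint): How far the cap of the shell at +50 mm along the rack's y is pressed down, m: 0 open, about 0.0065 shut. Takes some 80 N and stays where it is pressed.
- shell_b (a joint): The same for the middle shell.
- shell_c (a joint): The same for the shell at -50 mm along the rack's y.
- packet_c: Brown paper packet tied with twine, 80x102x44 mm; a bystander at the back. Origin at its underside.
- tea_mug: Dotted mug, 82x114x91 mm; a bystander at the left. Origin at its underside.

How it is judged:
On the way, in this order (a step that is already met when the one before it is completed fails the run):
1. the rack lies fully down in the nest, all three shells still open, the carriage not yet wound in (z of rack_center in the frame of carriage between 0.01 and 0.016 m and horizontal distance between rack_center and carriage below 0.005 m and angle between the y axis of rack_center and the y axis of carriage, either way round below 0.06 rad and y of carriage in the frame of roller_mid above 0.078 m and value of joint each of shell_a, shell_b, shell_c below 0.002 m), for 0.2 s.
2. the first shell has been closed under the roller, the fingers on the crank knob (contact force between the fingers and crank_knob above 0.3 N and y of carriage in the frame of roller_mid below 0.062 m and value of joint any of shell_a, shell_c above 0.0055 m), for 0.05 s.
3. the middle shell has been closed too, the fingers on the crank knob (contact force between the fingers and crank_knob above 0.3 N and y of carriage in the frame of roller_mid below 0.012 m and value of joint shell_b above 0.0055 m), for 0.05 s.
At the end, for the whole second after the job is handed in: All three caps are pressed down by more than 5.5 mm, the carriage rests at its stop (within 1.3 mm), and the rack lies flat in the nest (centre within 5 mm, turned less than 0.06 rad) (z of rack_center in the frame of carriage between 0.01 and 0.016 m and horizontal distance between rack_center and carriage below 0.005 m and angle between the y axis of rack_center and the y axis of carriage, either way round below 0.06 rad and value of joint each of shell_a, shell_b, shell_c above 0.0055 m and y of carriage in the frame of roller_mid below -0.0645 m and linear speed of carriage below 0.01 m/s); the robot touches nothing.
It fails at once if a shell is pressed shut by hand, before the carriage has brought it to the roller (y of carriage in the frame of roller_mid above 0.072 m and value of joint any of shell_a, shell_b, shell_c above 0.003 m).
It fails at once if the crank races (carriage faster than 55 mm/s, over one turn a second) (linear speed of carriage above 0.055 m/s).
It fails at once if the crank is forced: its overload clutch slips by more than 0.1 rad (value of joint crank above 0.1 rad or value of joint crank below -0.1 rad).
It fails at once if a bystander is shifted by more than 30 mm (distance of any of packet_c, tea_mug from where it was at the start of the episode above 0.03 m).
It also fails if it takes over 72 s, if anything falls off the work surface, if the arm or the gripper's body presses on something with over 40 N, if the wrist force passes 120 N, or if a joint passes its speed limit or range.

## Working session

There is one attempt and no reset: what is moved stays moved. The work goes in short steps, Python scripts to look and compute and a tool call to move; the robot and the scene stay as the last step left them, time stands still between calls to the robot, and variables do not carry over. Pictures are saved under pics/ and viewed, and the job is handed in when it is done.

Besides the shell and the picture viewer there is one more tool, called after "Emit:" as name(argument=value, ...), one argument or row to a line, values as JSON. apply_moves: Moves the arm, as the interface text tells. Its arguments: {"type":"object","properties":{"hand":{"type":"array"},"delta_pos":{"type":"array"},"spin":{"type":"array"},"squeeze":{"type":"number"}},"required":["hand","delta_pos","spin"]}

```bash
mkdir -p pics
python3 - <<'E'
from station import ctrl
import cv2
s=ctrl.sense();print({k:(v if isinstance(v,(float,int)) else [round(float(a),4) for a in v]) for k,v in s.items()})
for n in("scene","top","wrist"):
    cv2.imwrite(f"pics/{n}0.png",ctrl.capture(n)); print(n,ctrl.camera_model(n))
E
```

```text
{'clock': 0.0, 'q': [1.0627, 0.1815, 1.6079, -0.0, 1.3538, -0.2063], 'dq': [0.0006, -0.0003, -0.0005, -0.0001, 0.0012, -0.0005], 'effort': [-0.0026, -43.3873, -34.184, 0.0702, 0.0386, -0.0001], 'ee_pos': [0.1706, 0.5486, 0.2379], 'tool_rot': [0.0004, 0.8054, 0.5928, -0.0008], 'contact_force': [-0.4279, 0.687, 0.1767], 'ft_torque': [0.0275, -0.009, -0.0209], 'gripper_width': 0.0881793932800603}
scene {'camera_matrix': array([[401.78772411,   0.        , 321.14272085],
       [  0.        , 401.78772411, 202.18921201],
       [  0.        ,   0.        ,   1.        ]]), 'R': array([[ 8.64539825e-01, -5.02563583e-01, -8.57721639e-04],
       [-3.07279642e-01, -5.27248703e-01, -7.92204536e-01],
       [ 3.97680917e-01,  6.85155932e-01, -6.10255059e-01]]), 't': array([-0.48000177,  0.27476432,  1.13253973])}
top {'camera_matrix': array([[418.28913197,   0.        , 318.17527217],
       [  0.        , 418.28913197, 200.2857607 ],
       [  0.        ,   0.        ,   1.        ]]), 'R': array([[-0.02811891, -0.99951204,  0.01360196],
       [-0.99898755,  0.02762091, -0.03551009],
       [ 0.03511707, -0.0145867 , -0.99927675]]), 't': array([-0.05369875,  0.5444872 ,  1.39710928])}
wrist {'camera_matrix': array([[309.70691629,   0.        , 321.33296942],
       [  0.        , 309.70691629, 197.80554558],
       [  0.        ,   0.        ,   1.        ]]), 'hand_eye': array([[ 9.99999797e-01,  5.81738418e-04, -2.58461855e-04,
         4.44008043e-04],
       [-4.72014106e-04,  9.50049046e-01,  3.12100285e-01,
        -8.16883425e-02],
       [ 4.27112165e-04, -3.12100100e-01,  9.50049128e-01,
        -1.46082572e-01],
       [ 0.00000000e+00,  0.00000000e+00,  0.00000000e+00,
         1.00000000e+00]])}
```

View pics/scene0.png

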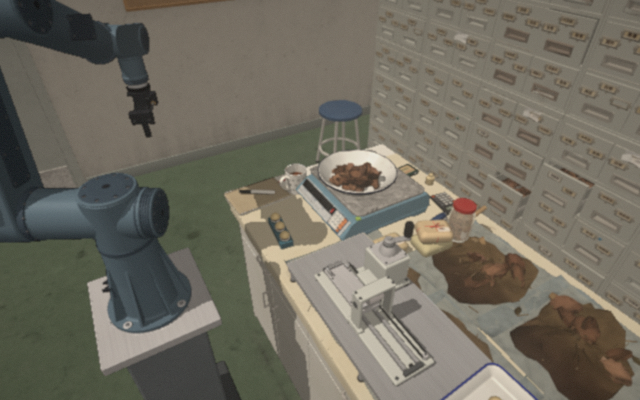

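View pics/top0.png

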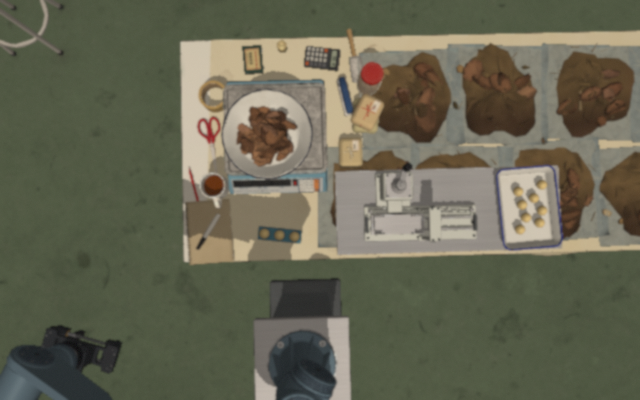

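View pics/wrist0.png

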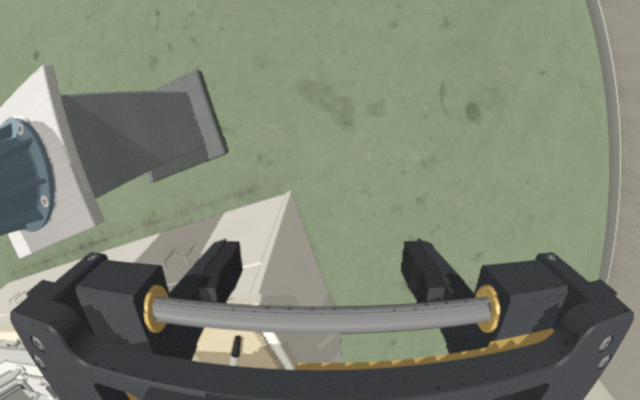

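```bash
cat > h.py <<'E'
import numpy as np, cv2
from scipy.spatial.transform import Rotation as Ro
from station import ctrl
def ray(n,u,v,st=None):
    m=ctrl.camera_model(n);K=np.array(m["camera_matrix"])
    a=(u-K[0,2])/K[0,0];b=(v-K[1,2])/K[1,1]
    if n!="wrist":
        R=np.array(m["R"]);t=np.array(m["t"]);return -R.T@t,R.T@np.array([a,b,1.])
    th=np.hypot(a,b);d=np.array([np.sin(th)*a/th,np.sin(th)*b/th,np.cos(th)])
    H=np.array(m["hand_eye"]);p,q=st
    Rt=Ro.from_quat([q[1],q[2],q[3],q[0]]).as_matrix()
    return np.array(p)+Rt@H[:3,3],Rt@H[:3,:3]@d
def atz(n,u,v,z,st=None):
    o,d=ray(n,u,v,st);return o+d*(z-o[2])/d[2]
def tri(*rs):
    A=np.zeros((3,3));b=np.zeros(3)
    for o,d in rs:
        d=d/np.linalg.norm(d);P=np.eye(3)-np.outer(d,d);A+=P;b+=P@o
    x=np.linalg.solve(A,b);return x,[round(float(np.linalg.norm((np.eye(3)-np.outer(d,d)/(d@d))@(x-o)))*1000,1) for o,d in rs]
def proj(n,X,st=None):
    m=ctrl.camera_model(n);K=np.array(m["camera_matrix"]);X=np.array(X,float)
    if n!="wrist":
        c=np.array(m["R"])@X+np.array(m["t"]);return (K@(c/c[2]))[:2]
    H=np.array(m["hand_eye"]);p,q=st;Rt=Ro.from_quat([q[1],q[2],q[3],q[0]]).as_matrix()
    c=H[:3,:3].T@(Rt.T@(X-np.array(p))-H[:3,3]);r=np.hypot(c[0],c[1]);th=np.arctan2(r,c[2])
    return np.array([K[0,2]+K[0,0]*th*c[0]/r,K[1,2]+K[1,1]*th*c[1]/r])
def crop(src,dst,x0,y0,x1,y1,s):
    im=cv2.imread(src)[y0:y1,x0:x1];cv2.imwrite(dst,cv2.resize(im,None,fx=s,fy=s,interpolation=cv2.INTER_CUBIC))
E
python3 - <<'E'
from h import *
crop("pics/top0.png","pics/t0a.png",330,150,490,270,5)
crop("pics/top0.png","pics/t0b.png",180,170,340,270,5)
crop("pics/scene0.png","pics/s0a.png",230,170,450,390,2.7)
for u,v in[(279,234),(380,220),(407,168),(212,185),(348,148)]:print(u,v,atz("top",u,v,.05))
E
```

```text
279 234 [0.43513402 0.06229048 0.05      ]
380 220 [ 0.471315   -0.26854109  0.05      ]
407 168 [ 0.63945075 -0.36313951  0.05      ]
212 185 [0.60081033 0.27650285 0.05      ]
348 148 [ 0.7105282  -0.17109223  0.05      ]
```

View pics/t0a.png

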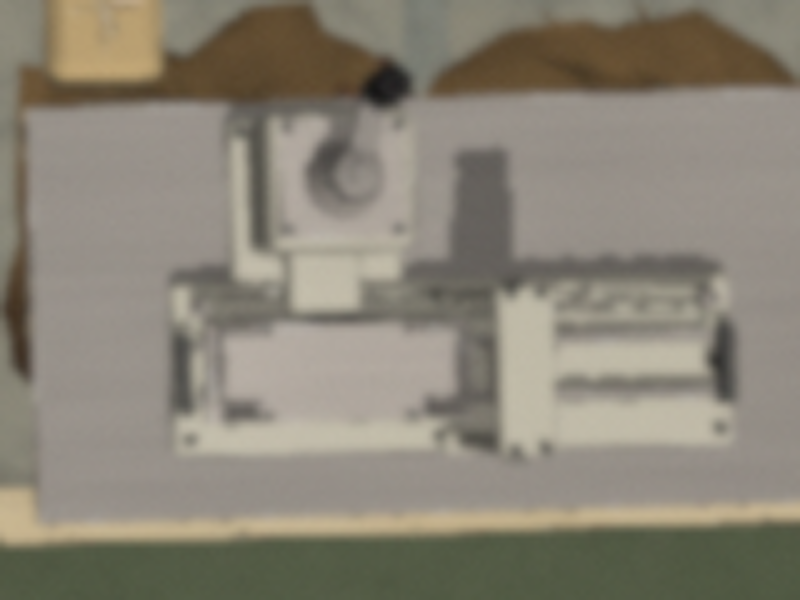

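View pics/t0b.png

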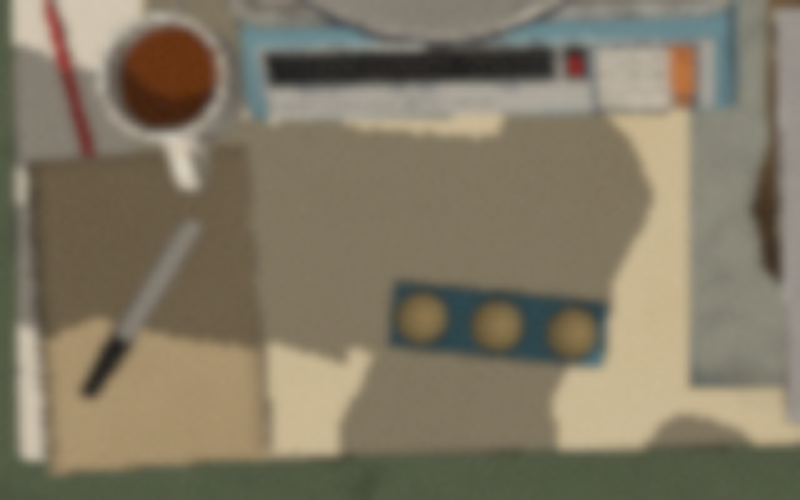

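View pics/s0a.png

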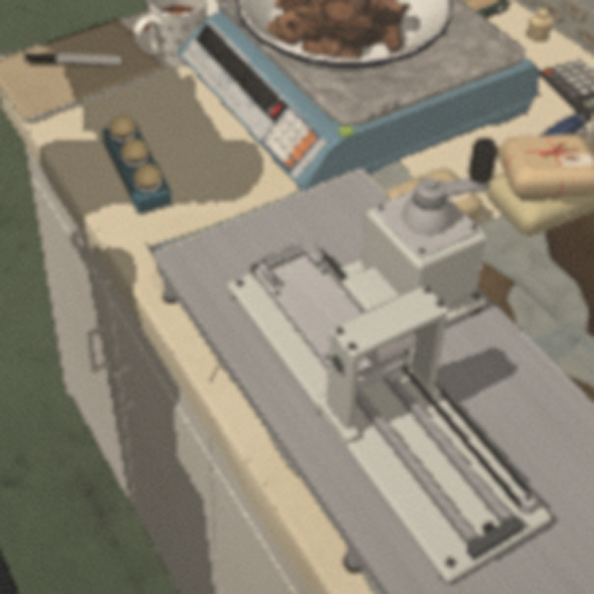

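```bash
cat >> h.py <<'E'
def st():
    s=ctrl.sense();return s["ee_pos"],s["tool_rot"]
def yaw(q):
    R=Ro.from_quat([q[1],q[2],q[3],q[0]]).as_matrix();return np.arctan2(R[1,0],R[0,0])
def to(x,y,z,yw=None):
    p,q=st();R=Ro.from_quat([q[1],q[2],q[3],q[0]]).as_matrix()
    d=R.T@(np.array([x,y,z])-np.array(p));w=np.degrees(yaw(q))
    print("delta",d.round(4),"yaw",w.round(2),"spin",None if yw is None else round(w-yw,2),"tilt",np.degrees(R[:2,2]).round(2))
E
python3 -c "
from h import *
to(.43,.06,.25,0)
# rough points
c=lambda n,u,v:ray(n,u,v)
f=lambda u,v:(330+u/5,150+v/5); g=lambda u,v:(230+u/2.7,170+v/2.7)
print(tri(ray('top',*f(387,83)),ray('scene',*g(482,146))))
print(tri(ray('top',*f(385,185)),ray('scene',*g(435,187))))
for z in(.1,.19):print(atz('top',*f(345,370),z),atz('top',*f(340,245),z),atz('top',*f(525,365),z))
"
```

```text
delta [-0.3895  0.3928 -0.0116] yaw 72.71 spin 72.71 tilt [-0.04 -0.07]
(array([ 0.62289445, -0.3192852 ,  0.24815974]), [0.9, 0.9])
(array([ 0.56772588, -0.32208606,  0.22424742]), [1.8, 1.8])
[ 0.45784244 -0.32002791  0.1       ] [ 0.53671095 -0.31962207  0.1       ] [ 0.45775579 -0.43397171  0.1       ]
[ 0.4602714  -0.30144924  0.19      ] [ 0.53374684 -0.30107115  0.19      ] [ 0.46019067 -0.4076015   0.19      ]
```

Emit:
apply_moves(
  hand=[100,100,100,100,100,100,100,100],
  delta_pos=[
    [-0.04,0.04,-0.002],
    [-0.09,0.09,-0.004],
    [-0.13,0.13,-0.006],
    [-0.175,0.175,-0.008],
    [-0.22,0.22,-0.01],
    [-0.265,0.265,-0.012],
    [-0.31,0.31,-0.012],
    [-0.35,0.35,-0.012],
  ],
  spin=[9,18,27,36,45,54,63,72],
)

```text
clock: 1.15
ee_pos: [0.4009, 0.1095, 0.2506]
tool_rot: [0.0, 1.0, 0.004, 0.0]
contact_force: [0.9, 0.3, 0.1]
gripper_width: 0.0879
```

```bash
python3 -c "
from h import *
s=st();print(s);to(.43,.06,.25,0)
cv2.imwrite('pics/w1.png',ctrl.capture('wrist'))
"
```

```text
(array([0.40090467, 0.10950002, 0.2506038 ]), array([4.79627594e-04, 9.99993655e-01, 3.52617029e-03, 1.59161538e-04]))
delta [0.0287 0.0497 0.0007] yaw 0.4 spin 0.4 tilt [ 0.02 -0.05]
```

View pics/w1.png

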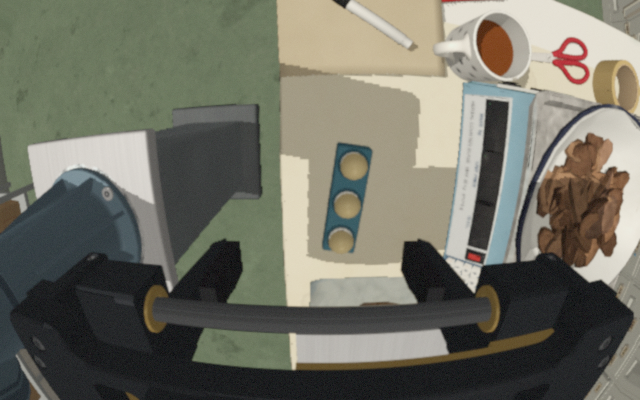

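Emit:
apply_moves(
  hand=[100,100,100,100,100,100,100,100],
  delta_pos=[
    [0.014,0.05,-0.03],
    [0.028,0.105,-0.06],
    [0.042,0.16,-0.08],
    [0.056,0.215,-0.1],
    [0.07,0.27,-0.11],
    [0.084,0.325,-0.11],
    [0.098,0.38,-0.11],
    [0.11,0.43,-0.11],
  ],
  spin=[0,0,0,0,0,0,0,0],
)

```text
clock: 2.2
ee_pos: [0.5119, -0.3286, 0.3628]
tool_rot: [0.002, 1.0, -0.003, 0.001]
contact_force: [0.7, 0.4, -0.7]
gripper_width: 0.0882
```

Emit:
apply_moves(
  hand=[100,100,100,100],
  delta_pos=[
    [0,0.05,0],
    [0,0.08,0],
    [0,0.08,0],
    [0,0.08,0],
  ],
  spin=[0,0,0,0],
)

```text
clock: 2.7
ee_pos: [0.5116, -0.4076, 0.3628]
tool_rot: [0.002, 1.0, -0.002, 0.001]
contact_force: [0.0, -0.2, 0.0]
gripper_width: 0.088
```

```bash
python3 -c "
from h import *
s=st();print(s)
cv2.imwrite('pics/w2.png',ctrl.capture('wrist'))
"
```

```text
(array([ 0.51163596, -0.40762622,  0.36277922]), array([ 1.86331843e-03,  9.99995286e-01, -2.35454677e-03,  6.41671594e-04]))
```

View pics/w2.png

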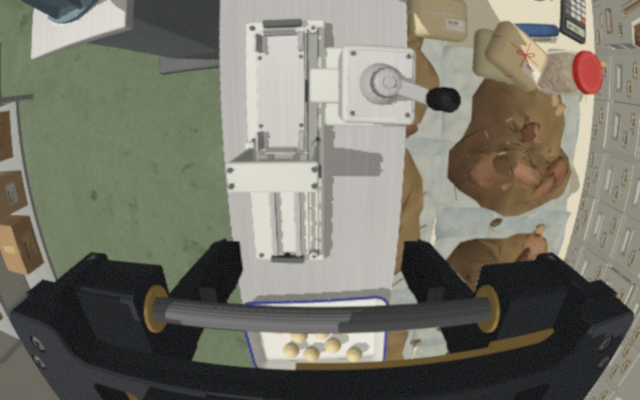

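Emit:
apply_moves(
  hand=[100,100,100,100],
  delta_pos=[
    [-0.05,0,0.02],
    [-0.09,0,0.04],
    [-0.09,0,0.04],
    [-0.09,0,0.04],
  ],
  spin=[0,0,0,0],
)

```text
clock: 3.25
ee_pos: [0.4228, -0.4066, 0.3244]
tool_rot: [0.003, 1.0, -0.002, 0.002]
contact_force: [0.1, -0.4, -0.1]
gripper_width: 0.0882
```

```bash
python3 -c "
from h import *
s=st();print(s)
cv2.imwrite('pics/w3.png',ctrl.capture('wrist'))
crop('pics/w3.png','pics/w3a.png',250,0,510,240,3)
crop('pics/w2.png','pics/w2a.png',210,10,470,210,3)
"
```

```text
(array([ 0.42283382, -0.40664768,  0.32436423]), array([ 0.00288916,  0.99999318, -0.00158473,  0.00166987]))
```

View pics/w3.png

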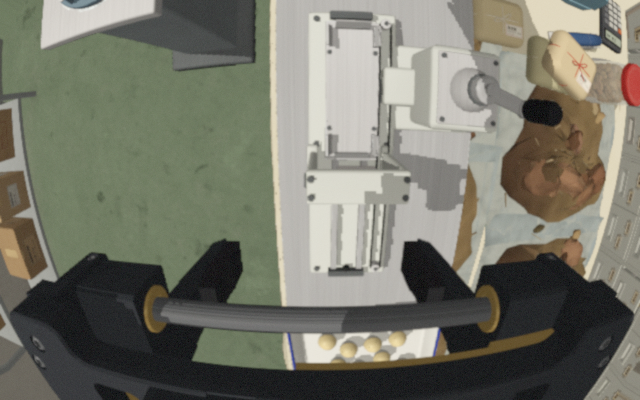

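View pics/w2a.png

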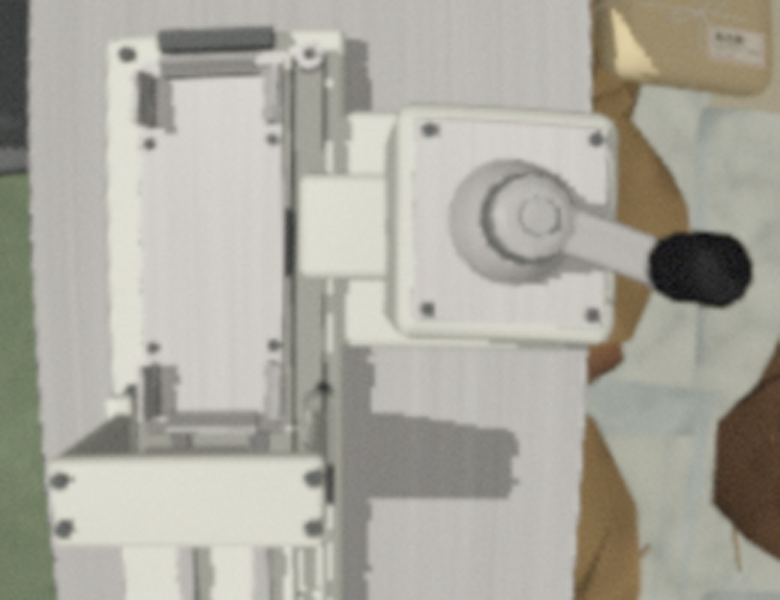

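View pics/w3a.png

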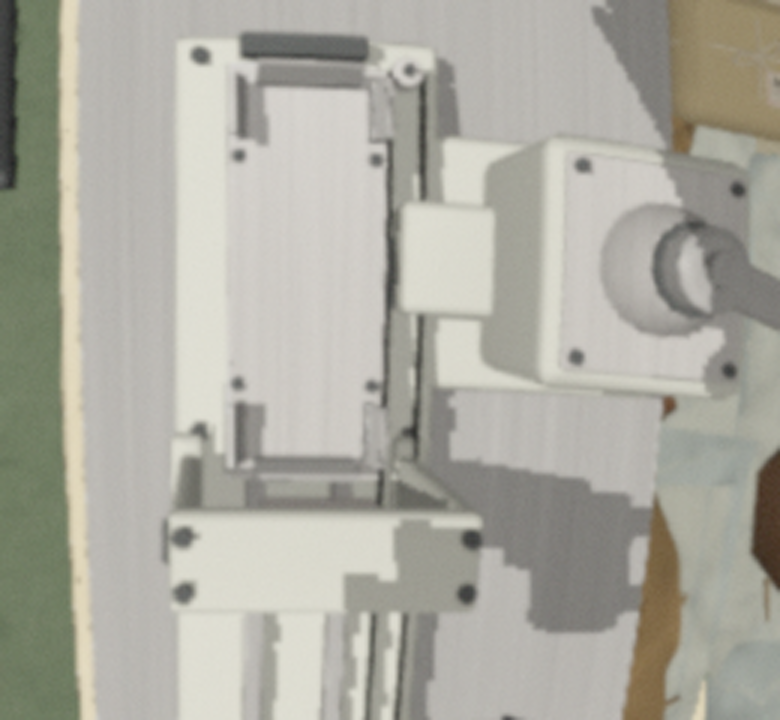

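```bash
cat > m.py <<'E'
from h import *
S2=(np.array([0.51163596,-0.40762622,0.36277922]),np.array([1.86331843e-03,9.99995286e-01,-2.35454677e-03,6.41671594e-04]))
S3=(np.array([0.42283382,-0.40664768,0.32436423]),np.array([0.00288916,0.99999318,-0.00158473,0.00166987]))
a=lambda u,v:ray("wrist",210+u/3,10+v/3,S2)
b=lambda u,v:ray("wrist",250+u/3,v/3,S3)
def go(name,l):
    P=[]
    for p,q in l:
        x,r=tri(a(*p),b(*q));P.append(x);print(name,x.round(4),r)
    P=np.array(P);print(name,"mean",P.mean(0).round(4));return P
if __name__=="__main__":
    P=go("nest",[((150,144),(239,155)),((273,140),(376,160)),((153,347),(238,384)),((275,345),(372,386))])
    d=P[0]+P[1]-P[2]-P[3];print("yaw of +y",np.degrees(np.arctan2(-d[0],d[1])))
    P=go("bridge",[((60,480),(183,537)),((314,478),(471,539)),((64,528),(184,592)),((313,527),(467,593))])
    d=P[1]+P[3]-P[0]-P[2];print("yaw of x",np.degrees(np.arctan2(d[1],d[0])))
    P=go("gear",[((430,129),(582,165)),((596,138),(738,188)),((428,309),(576,357)),((593,315),(729,370))])
    d=P[0]+P[1]-P[2]-P[3];print("yaw of +y",np.degrees(np.arctan2(-d[0],d[1])))
    go("gearedge",[((395,250),(545,290))])
E
python3 m.py
```

```text
nest [ 0.4332 -0.2697  0.1044] [0.2, 0.2]
nest [ 0.4863 -0.2702  0.1046] [0.3, 0.3]
nest [ 0.4327 -0.3598  0.1056] [0.2, 0.2]
nest [ 0.4861 -0.3603  0.1031] [0.1, 0.1]
nest mean [ 0.4596 -0.315   0.1044]
yaw of +y -0.184053806689647
bridge [ 0.4134 -0.3984  0.1935] [0.0, 0.0]
bridge [ 0.5046 -0.3991  0.1926] [0.0, 0.0]
bridge [ 0.4135 -0.4161  0.1939] [0.0, 0.0]
bridge [ 0.5041 -0.4164  0.1947] [0.1, 0.1]
bridge mean [ 0.4589 -0.4075  0.1937]
yaw of x -0.3336372154394482
gear [ 0.5466 -0.2747  0.167 ] [0.1, 0.1]
gear [ 0.6076 -0.2751  0.1697] [0.0, 0.0]
gear [ 0.546  -0.3413  0.1679] [0.1, 0.1]
gear [ 0.6081 -0.3416  0.1681] [0.2, 0.2]
gear mean [ 0.5771 -0.3082  0.1682]
yaw of +y -0.04495007800890716
gearedge [ 0.534  -0.3195  0.1667] [0.4, 0.4]
gearedge mean [ 0.534  -0.3195  0.1667]
```

```bash
python3 -c "
from m import *
go('hubrimL',[((487,216),(655,268))])
go('coneL',[((450,222),(602,268))])
go('boltc',[((539,216),(690,268))])
c=cv2.imread('pics/w3.png')[40:140,440:580];cv2.imwrite('pics/w3b.png',cv2.resize(c,None,fx=5,fy=5,interpolation=cv2.INTER_CUBIC))
c=cv2.imread('pics/w2.png')[60:140,340:480];cv2.imwrite('pics/w2b.png',cv2.resize(c,None,fx=5,fy=5,interpolation=cv2.INTER_CUBIC))
"
```

```text
hubrimL [ 0.5637 -0.3084  0.1903] [0.6, 0.6]
hubrimL mean [ 0.5637 -0.3084  0.1903]
coneL [ 0.5536 -0.3096  0.1697] [0.3, 0.3]
coneL mean [ 0.5536 -0.3096  0.1697]
boltc [ 0.585  -0.3065  0.1754] [0.3, 0.3]
boltc mean [ 0.585  -0.3065  0.1754]
```

View pics/w3b.png

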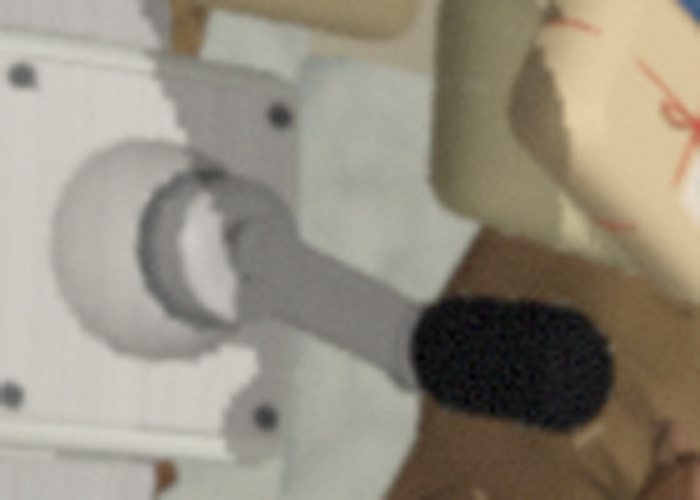

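View pics/w2b.png

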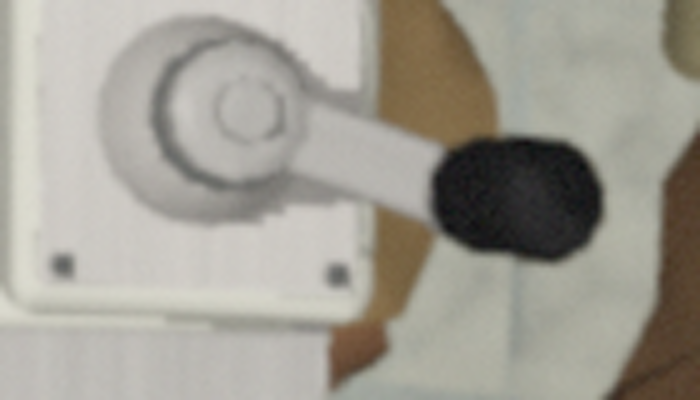

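```bash
python3 -c "
from m import *
from scipy.optimize import least_squares
def bb(X,S):
    t=np.linspace(0,2*np.pi,40);P=[proj('wrist',[X[0]+.012*np.cos(a),X[1]+.012*np.sin(a),X[2]+dz],S) for a in t for dz in(-.0205,.0205)]
    P=np.array(P);return np.r_[P.min(0),P.max(0)]
m2=np.array([340+432/5,60+136/5,340+603/5,60+262/5]);m3=np.array([440+412/5,40+296/5,440+613/5,40+432/5])
f=lambda X:np.r_[bb(X,S2)-m2,bb(X,S3)-m3]
r=least_squares(f,[.62,-.32,.232]);print(r.x,r.fun.round(1))
k=np.array(r.x)
# compare hubs: gear centre as axis
c=np.array([.5771,-.3082]);print(k[:2]-c,np.linalg.norm(k[:2]-c))
# hub bolt at z .22
print(atz('wrist',340+248/5,60+110/5,.222,S2))
"
```

```text
Traceback (most recent call last):
  File "h.py", line 21, in proj
    m=ctrl.camera_model(n);K=np.array(m["camera_matrix"]);X=np.array(X,float)
ValueError: time passes only in moves, steps and waits
```

```bash
python3 - <<'E'
s=open('h.py').read()
s=s.replace('ctrl.camera_model(n)','CM(n)').replace('def ray','import functools\n@functools.lru_cache(None)\ndef CM(n): return ctrl.camera_model(n)\ndef ray',1)
open('h.py','w').write(s)
E
cat > k.py <<'E'
from m import *
from scipy.optimize import least_squares
def bb(X,S):
    t=np.linspace(0,2*np.pi,40);P=[proj('wrist',[X[0]+.012*np.cos(a),X[1]+.012*np.sin(a),X[2]+dz],S) for a in t for dz in(-.0205,.0205)]
    P=np.array(P);return np.r_[P.min(0),P.max(0)]
E
python3 -c "
from k import *
m2=np.array([340+432/5,60+136/5,340+603/5,60+262/5]);m3=np.array([440+412/5,40+296/5,440+613/5,40+432/5])
f=lambda X:np.r_[bb(X,S2)-m2,bb(X,S3)-m3]
r=least_squares(f,[.62,-.32,.232]);print(r.x,r.fun.round(1))
k=np.array(r.x)
c=np.array([.5771,-.3082]);print(k[:2]-c,np.linalg.norm(k[:2]-c))
print(atz('wrist',340+248/5,60+110/5,.222,S2))
print(tri(ray('wrist',340+248/5,60+110/5,S2),ray('wrist',440+248/5,40+245/5,S3)))
"
```

```text
[ 0.62697277 -0.32194121  0.22691996] [-1.4 -0.8  3.5  0.8 -3.3 -1.1  0.7  1. ]
[ 0.04987277 -0.01374121] 0.051731174207383934
[ 0.57468458 -0.3088132   0.222     ]
(array([ 0.57789916, -0.30754958,  0.20736103]), [0.4, 0.4])
```

Emit:
apply_moves(
  hand=[100,100,100,100,100,100,100,100],
  delta_pos=[
    [0.004,-0.05,0],
    [0.008,-0.105,0],
    [0.012,-0.16,0],
    [0.015,-0.215,0],
    [0.017,-0.27,0.03],
    [0.017,-0.325,0.07],
    [0.017,-0.38,0.11],
    [0.017,-0.4,0.12],
  ],
  spin=[0,0,0,0,0,0,0,0],
)

```text
clock: 4.3
ee_pos: [0.4416, -0.0047, 0.2012]
tool_rot: [0.003, 1.0, 0.0, 0.001]
contact_force: [0.9, -0.0, -0.1]
gripper_width: 0.0883
```

Emit:
apply_moves(
  hand=[100,100],
  delta_pos=[
    [0,0,0],
    [0,0,0],
  ],
  spin=[0,0],
)

```text
clock: 4.55
ee_pos: [0.4429, -0.0048, 0.2024]
tool_rot: [0.003, 1.0, 0.001, 0.002]
contact_force: [-0.5, 0.7, -0.1]
gripper_width: 0.0883
```

```bash
python3 -c "
from h import *
s=st();print(s)
cv2.imwrite('pics/w4.png',ctrl.capture('wrist'))
crop('pics/w4.png','pics/w4a.png',240,80,400,260,3.3)
crop('pics/w1.png','pics/w1a.png',290,130,410,270,4)
"
```

```text
(array([ 0.44287874, -0.00483487,  0.2024293 ]), array([3.17232417e-03, 9.99991458e-01, 9.49605239e-04, 2.47339902e-03]))
```

View pics/w4.png

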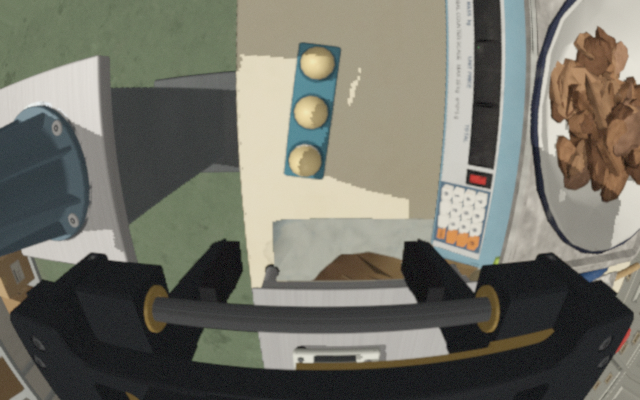

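View pics/w1a.png

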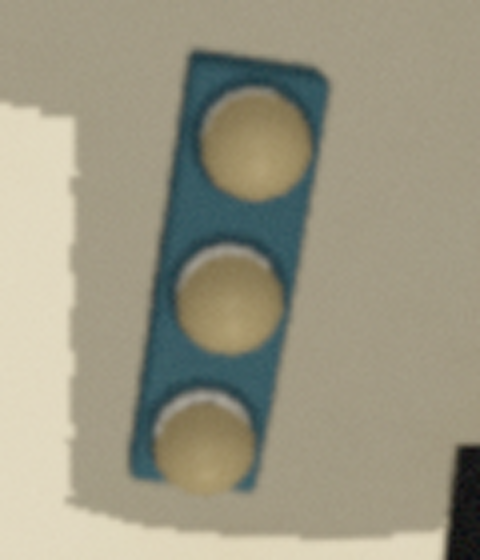

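```bash
python3 -c "
from h import *
crop('pics/w4.png','pics/w4b.png',260,30,370,190,3.7)
"
```

```text
(no output)
```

View pics/w4b.png

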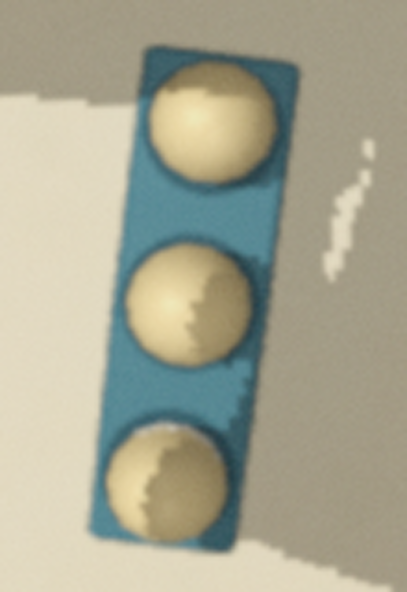

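```bash
python3 -c "
from h import *
S1=(np.array([0.40090467,0.10950002,0.2506038]),np.array([4.79627594e-04,9.99993655e-01,3.52617029e-03,1.59161538e-04]))
S4=(np.array([0.44287874,-0.00483487,0.2024293]),np.array([3.17232417e-03,9.99991458e-01,9.49605239e-04,2.47339902e-03]))
w1=[(190,50),(327,72),(252,490),(130,478),(257,144),(230,300),(204,441)]
w4=[(147,47),(298,67),(235,551),(90,535),(214,123),(190,303),(168,482)]
P=[]
for a,b in zip(w1,w4):
    A=ray('wrist',290+a[0]/4,130+a[1]/4,S1);B=ray('wrist',260+b[0]/3.7,30+b[1]/3.7,S4)
    x,r=tri(A,B);P.append(x);print(x.round(4),r, atz('wrist',290+a[0]/4,130+a[1]/4,.026,S1)[:2].round(4),atz('wrist',260+b[0]/3.7,30+b[1]/3.7,.026,S4)[:2].round(4))
Q=np.array([atz('wrist',260+b[0]/3.7,30+b[1]/3.7,.026,S4) for b in w4[:4]]);print('c4',Q.mean(0),'sides',[np.linalg.norm(Q[i]-Q[(i+1)%4]).round(4) for i in range(4)])
d=Q[0]+Q[1]-Q[2]-Q[3];print(np.degrees(np.arctan2(-d[0],d[1])))
P=np.array(P);print(P[:4].mean(0));d=P[4]-P[6];print(np.degrees(np.arctan2(-d[0],d[1])),np.linalg.norm(d))
for b,c in zip([(279+0,234)],[0]): print(atz('top',*b,.03))
# top cam balls
for u,v in[(422,317),(497,326),(573,332)]:print('top',atz('top',180+u/5,170+v/5,.037).round(4))
"
```

```text
[0.4204 0.1376 0.0143] [0.0, 0.0] [0.4198 0.1393] [0.4212 0.1355]
[0.4634 0.1316 0.0152] [0.2, 0.2] [0.4618 0.1334] [0.4626 0.1298]
[ 0.4453 -0.0096  0.0242] [0.6, 0.6] [ 0.4445 -0.0089] [ 0.4458 -0.0089]
[ 0.4033 -0.0042  0.0259] [0.3, 0.3] [ 0.403  -0.0043] [ 0.4036 -0.004 ]
[0.4398 0.1125 0.0355] [0.2, 0.2] [0.441  0.1105] [0.4396 0.1135]
[0.4333 0.0633 0.0363] [0.0, 0.0] [0.4343 0.0597] [0.433  0.0628]
[0.4269 0.013  0.0328] [0.1, 0.1] [0.4275 0.0098] [0.4265 0.0116]
c4 [0.43327437 0.06310121 0.026     ] sides [np.float64(0.0418), np.float64(0.1397), np.float64(0.0425), np.float64(0.1407)]
-7.047527711370509
[0.43310465 0.06385336 0.01985749]
-7.3774322169669 0.10034829741389083
[0.43428157 0.06390994 0.03      ]
top [0.4379 0.1112 0.037 ]
top [0.4306 0.0621 0.037 ]
top [0.4252 0.0123 0.037 ]
```

```bash
python3 -c "
from h import *
to(.433,.0633,.007,-7.3)
"
```

```text
delta [-0.0109 -0.0699  0.1951] yaw 0.04 spin 7.34 tilt [ 0.3  -0.37]
```

Emit:
apply_moves(
  hand=[100,100,100,100,100,100,100,100],
  delta_pos=[
    [-0.005,-0.035,0.03],
    [-0.011,-0.069,0.06],
    [-0.011,-0.07,0.09],
    [-0.011,-0.07,0.12],
    [-0.011,-0.07,0.15],
    [-0.011,-0.07,0.175],
    [-0.011,-0.07,0.192],
    [-0.011,-0.07,0.195],
  ],
  spin=[4,7.3,7.3,7.3,7.3,7.3,7.3,7.3],
)

```text
clock: 5.6
ee_pos: [0.4335, 0.0623, 0.0069]
tool_rot: [0.003, 0.998, -0.064, 0.003]
contact_force: [-0.7, -0.8, 0.8]
gripper_width: 0.0884
```

```bash
python3 -c "
from h import *
to(.433,.0633,.007,-7.3)
s=st();print(s)
cv2.imwrite('pics/w5.png',ctrl.capture('wrist'))
"
```

```text
delta [-0.0006 -0.0009 -0.0002] yaw -7.36 spin -0.06 tilt [ 0.28 -0.37]
(array([0.43348564, 0.06230585, 0.00685413]), array([ 0.00309953,  0.99793033, -0.06417654,  0.00261318]))
```

View pics/w5.png

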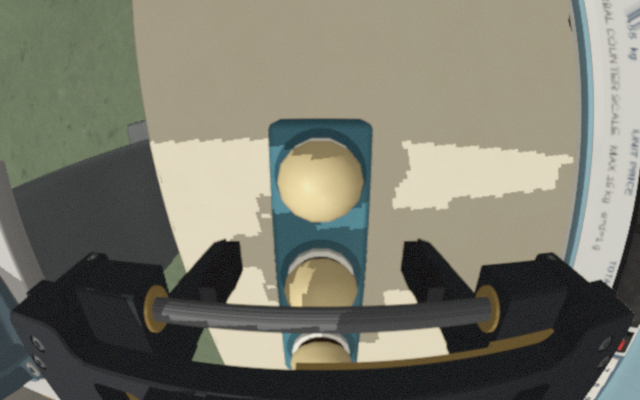

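Emit:
apply_moves(
  hand=[70,50,40,30,30,30],
  delta_pos=[
    [-0.0005,-0.001,0],
    [-0.0005,-0.001,0],
    [-0.0005,-0.001,0],
    [-0.0005,-0.001,0],
    [-0.0005,-0.001,0],
    [-0.0005,-0.001,0],
  ],
  spin=[0,0,0,0,0,0],
  squeeze=35,
)

```text
clock: 6.4
ee_pos: [0.4333, 0.0636, 0.0073]
tool_rot: [0.003, 0.998, -0.064, 0.003]
contact_force: [-1.5, 0.3, 3.1]
gripper_width: 0.0435
```

Emit:
apply_moves(
  hand=[30,30,30,30,30],
  delta_pos=[
    [0,0,0],
    [0,0,0],
    [0,0,-0.02],
    [0,0,-0.05],
    [0,0,-0.09],
  ],
  spin=[0,0,0,0,0],
)

```text
clock: 7.02
ee_pos: [0.4309, 0.0643, 0.0965]
tool_rot: [0.003, 0.998, -0.064, 0.001]
contact_force: [0.6, 0.6, -4.7]
gripper_width: 0.0438
```

```bash
python3 -c "
from h import *
s=st();print(s,ctrl.sense()['contact_force'])
to(.4596,-.315,.26,-.2)
cv2.imwrite('pics/w6.png',ctrl.capture('wrist'))
"
```

```text
(array([0.4308843 , 0.06434475, 0.09648806]), array([ 2.94545715e-03,  9.97939067e-01, -6.40967557e-02,  7.40410897e-04])) [ 0.62271519  0.55034124 -4.65486669]
delta [ 0.0773  0.3735 -0.1612] yaw -7.35 spin -7.15 tilt [ 0.06 -0.34]
```

View pics/w6.png

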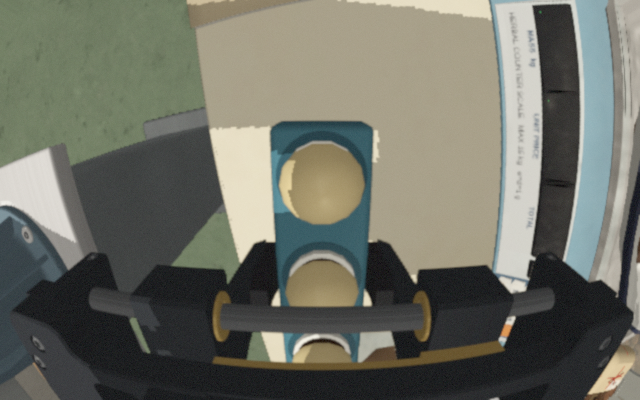

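```bash
python3 -c "
from h import *
I=(np.zeros(3),np.array([1.,0,0,0]))
for u,v in[(271,122),(372,122),(321,122),(276,128),(366,128),(271,200),(371,200)]:print(u,v,atz('wrist',u,v,-.019,I).round(4))
crop('pics/w6.png','pics/w6a.png',240,100,400,280,4)
"
```

```text
271 122 [-0.021  -0.0728 -0.019 ]
372 122 [ 0.0205 -0.0728 -0.019 ]
321 122 [-0.0004 -0.0725 -0.019 ]
276 128 [-0.0189 -0.0702 -0.019 ]
366 128 [ 0.0181 -0.0703 -0.019 ]
271 200 [-0.0223 -0.039  -0.019 ]
371 200 [ 0.0214 -0.039  -0.019 ]
```

View pics/w6a.png

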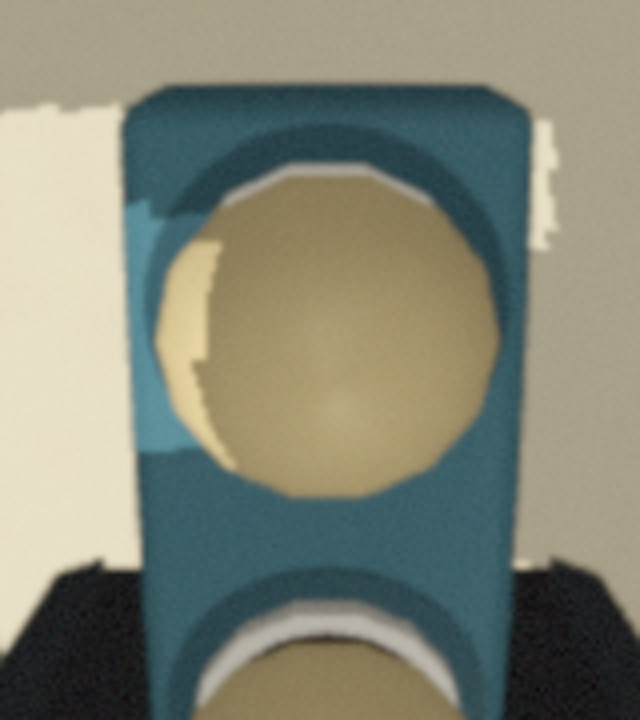

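Emit:
apply_moves(
  hand=[30,30,30,30,30,30,30,30],
  delta_pos=[
    [0.005,0.02,-0.04],
    [0.015,0.065,-0.08],
    [0.025,0.115,-0.12],
    [0.036,0.165,-0.155],
    [0.047,0.215,-0.162],
    [0.058,0.265,-0.162],
    [0.069,0.31,-0.162],
    [0.077,0.345,-0.162],
  ],
  spin=[0,-1,-2,-3,-4,-5,-6,-7.1],
)

```text
clock: 8.07
ee_pos: [0.4648, -0.2883, 0.2642]
tool_rot: [0.003, 1.0, -0.002, 0.004]
contact_force: [0.9, -0.1, -5.3]
gripper_width: 0.044
```

Emit:
apply_moves(
  hand=[30,30],
  delta_pos=[
    [0,0,0],
    [0,0,0],
  ],
  spin=[0,0],
)

```text
clock: 8.32
ee_pos: [0.4641, -0.2875, 0.2621]
tool_rot: [0.001, 1.0, -0.003, 0.003]
contact_force: [1.1, 0.6, -5.1]
gripper_width: 0.0436
```

```bash
python3 -c "
from h import *
s=st();print(s)
to(.4596,-.3142,.21,-.2)
cv2.imwrite('pics/w7.png',ctrl.capture('wrist'))
"
```

```text
(array([ 0.46411717, -0.28750654,  0.26214963]), array([ 0.00117339,  0.99999256, -0.00256714,  0.00262808]))
delta [-0.0047  0.0266  0.0522] yaw -0.29 spin -0.09 tilt [ 0.3  -0.14]
```

View pics/w7.png

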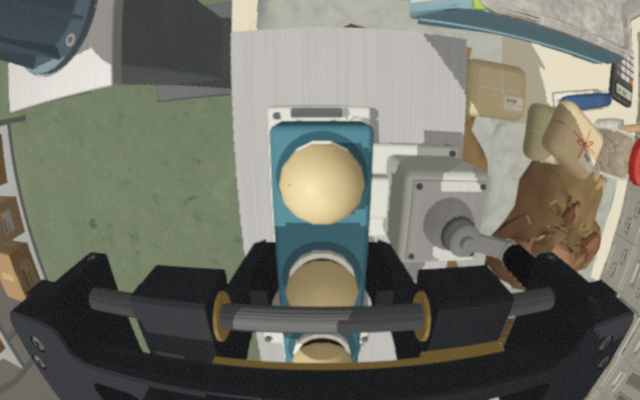

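Emit:
apply_moves(
  hand=[30,30,30,30,30,30,30],
  delta_pos=[
    [-0.003,0.013,0],
    [-0.005,0.024,0],
    [-0.005,0.0265,0.02],
    [-0.005,0.0265,0.05],
    [-0.005,0.0265,0.08],
    [-0.005,0.0265,0.105],
    [-0.005,0.0265,0.105],
  ],
  spin=[0,0,0,0,0,0,0],
)

```text
clock: 9.25
ee_pos: [0.4586, -0.3132, 0.1558]
tool_rot: [-0.0, 1.0, -0.002, 0.001]
contact_force: [0.1, -0.7, -5.4]
gripper_width: 0.0435
```

```bash
python3 -c "
from h import *
s=st();print(s)
to(.4596,-.3142,.14,-.2)
cv2.imwrite('pics/w8.png',ctrl.capture('wrist'))
crop('pics/w8.png','pics/w8a.png',240,80,400,280,3)
"
```

```text
(array([ 0.45863492, -0.31317564,  0.15575454]), array([-1.10035804e-04,  9.99996520e-01, -2.24771618e-03,  1.37670698e-03]))
delta [0.0009 0.001  0.0158] yaw -0.26 spin -0.06 tilt [0.16 0.01]
```

View pics/w8a.png

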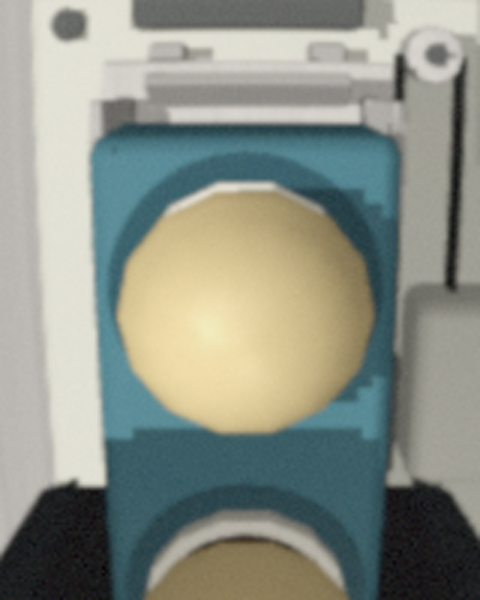

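```bash
python3 -c "
from h import *
S=(np.array([ 0.45863492, -0.31317564,  0.15575454]), np.array([-1.10035804e-04,  9.99996520e-01, -2.24771618e-03,  1.37670698e-03]))
for r in (62,75,100,107,122): print(r,[(z,atz('wrist',240+250/3,80+r/3,z,S).round(4)[1]) for z in(.1045,.115,.122)])
for c in (97,133,150,365,400): print(c,[(z,atz('wrist',240+c/3,80+110/3,z,S).round(4)[0]) for z in(.1045,.115,.122)])
"
```

```text
62 [(0.1045, np.float64(-0.2322)), (0.115, np.float64(-0.2321)), (0.122, np.float64(-0.2321))]
75 [(0.1045, np.float64(-0.2349)), (0.115, np.float64(-0.2347)), (0.122, np.float64(-0.2346))]
100 [(0.1045, np.float64(-0.2402)), (0.115, np.float64(-0.2398)), (0.122, np.float64(-0.2394))]
107 [(0.1045, np.float64(-0.2417)), (0.115, np.float64(-0.2412)), (0.122, np.float64(-0.2408))]
122 [(0.1045, np.float64(-0.2449)), (0.115, np.float64(-0.2442)), (0.122, np.float64(-0.2437))]
97 [(0.1045, np.float64(0.4277)), (0.115, np.float64(0.4293)), (0.122, np.float64(0.4304))]
133 [(0.1045, np.float64(0.4354)), (0.115, np.float64(0.4366)), (0.122, np.float64(0.4374))]
150 [(0.1045, np.float64(0.439)), (0.115, np.float64(0.44)), (0.122, np.float64(0.4407))]
365 [(0.1045, np.float64(0.4844)), (0.115, np.float64(0.483)), (0.122, np.float64(0.4821))]
400 [(0.1045, np.float64(0.4919)), (0.115, np.float64(0.4902)), (0.122, np.float64(0.489))]
```

Emit:
apply_moves(
  hand=[30,30,30,30,30],
  delta_pos=[
    [0.001,0.001,0.01],
    [0.001,0.001,0.02],
    [0.001,0.001,0.028],
    [0.001,0.001,0.035],
    [0.001,0.001,0.036],
  ],
  spin=[0,0,0,0,0],
)

```text
clock: 9.93
ee_pos: [0.4604, -0.3147, 0.1208]
tool_rot: [0.001, 1.0, -0.002, 0.002]
contact_force: [-0.0, 0.4, -5.4]
gripper_width: 0.0436
```

Emit:
apply_moves(
  hand=[30,30,30,30],
  delta_pos=[
    [0,0,0.003],
    [0,0,0.006],
    [0,0,0.008],
    [0,0,0.0085],
  ],
  spin=[0,0,0,0],
)

```text
clock: 10.42
ee_pos: [0.4605, -0.3148, 0.1124]
tool_rot: [0.001, 1.0, -0.002, 0.002]
contact_force: [-1.0, 0.6, -3.4]
gripper_width: 0.0437
```

Emit:
apply_moves(
  hand=[30,30,30],
  delta_pos=[
    [0,0,0.001],
    [0,0,0.0015],
    [0,0,0.0015],
  ],
  spin=[0,0,0],
)

```text
clock: 10.8
ee_pos: [0.4606, -0.3148, 0.1122]
tool_rot: [0.001, 1.0, -0.002, 0.002]
contact_force: [-4.9, 4.4, 6.9]
gripper_width: 0.0433
```

```bash
python3 -c "
from h import *
s=st();print(s)
cv2.imwrite('pics/w9.png',ctrl.capture('wrist'))
crop('pics/w9.png','pics/w9a.png',240,60,400,280,3)
"
```

```text
(array([ 0.46062418, -0.31482402,  0.11223754]), array([ 7.68815996e-04,  9.99995317e-01, -2.06330551e-03,  2.12542839e-03]))
```

View pics/w9a.png

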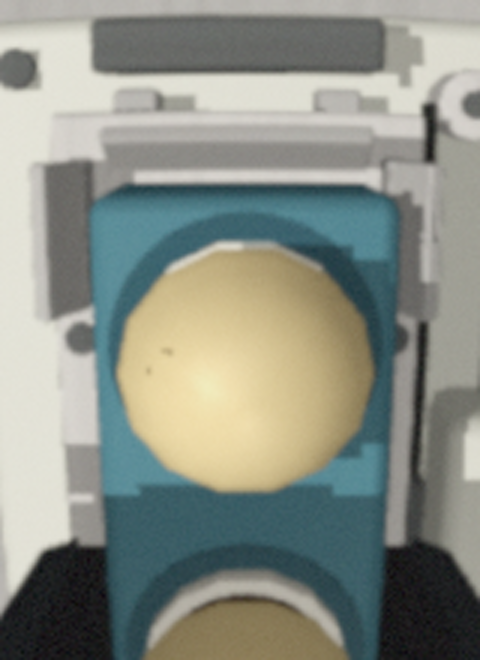

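Emit:
apply_moves(
  hand=[53,60,62,64,64],
  delta_pos=[
    [0,0,0],
    [0,0,0],
    [0,0,0],
    [0,0,0],
    [0,0,0],
  ],
  spin=[0,0,0,0,0],
)

```text
clock: 11.48
ee_pos: [0.4607, -0.3149, 0.1122]
tool_rot: [0.001, 1.0, -0.002, 0.002]
contact_force: [-0.2, -0.4, -0.8]
gripper_width: 0.0562
```

```bash
python3 -c "
from h import *
s=st();print(s)
cv2.imwrite('pics/w10.png',ctrl.capture('wrist'))
crop('pics/w10.png','pics/w10a.png',240,60,400,280,3)
"
```

```text
(array([ 0.46065259, -0.3148854 ,  0.11219371]), array([ 7.86413453e-04,  9.99995137e-01, -2.10680189e-03,  2.16094878e-03]))
```

View pics/w10a.png

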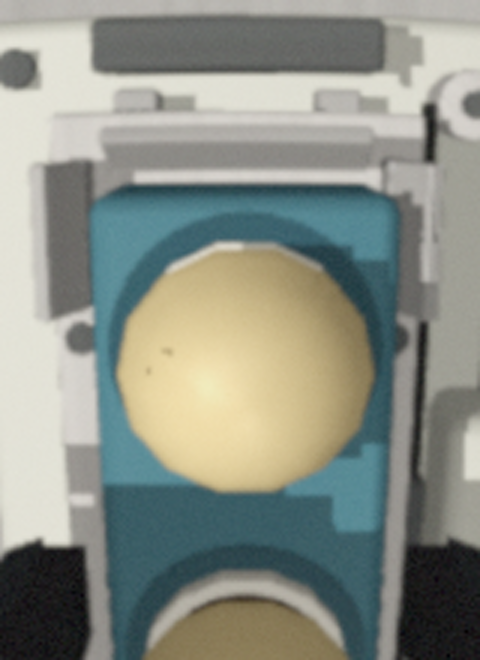

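Emit:
apply_moves(
  hand=[64,64,64,64,64,64,64,64],
  delta_pos=[
    [0,0,-0.01],
    [0,0,-0.03],
    [0,0,-0.06],
    [0,0,-0.1],
    [0,0,-0.14],
    [0,0,-0.18],
    [0,0.02,-0.2],
    [0,0.02,-0.2],
  ],
  spin=[0,0,0,0,0,0,0,0],
)

```text
clock: 12.52
ee_pos: [0.4602, -0.3359, 0.3147]
tool_rot: [0.003, 1.0, -0.003, 0.004]
contact_force: [-1.0, 0.5, -0.5]
gripper_width: 0.0563
```

```bash
python3 -c "
from h import *
s=st();print(s)
cv2.imwrite('pics/w11.png',ctrl.capture('wrist'))
crop('pics/w11.png','pics/w11a.png',220,60,500,280,2.8)
"
```

```text
(array([ 0.46019961, -0.33592363,  0.31468325]), array([ 0.00251015,  0.99998686, -0.00263992,  0.00360674]))
```

View pics/w11a.png

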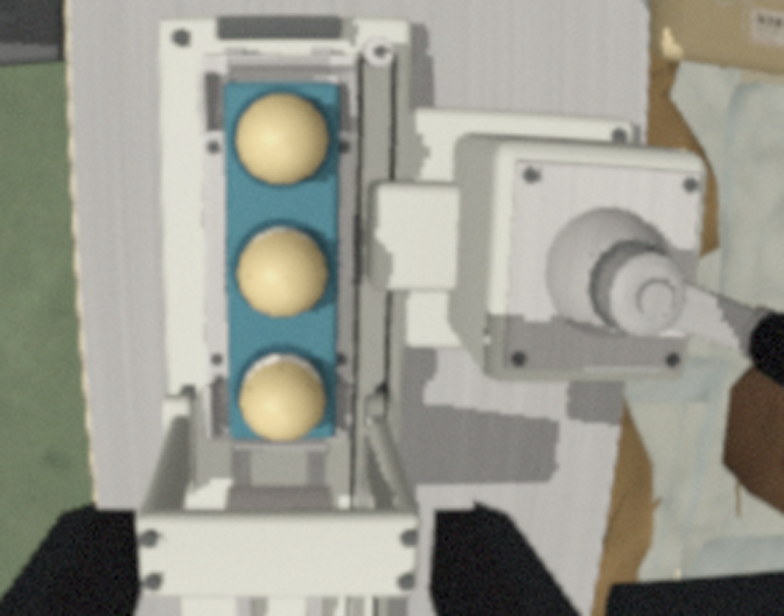

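```bash
python3 -c "
from h import *
to(.6255,-.3225,.29,0)
"
```

```text
delta [ 0.1656 -0.0131  0.0236] yaw -0.29 spin -0.29 tilt [ 0.3  -0.13]
```

Emit:
apply_moves(
  hand=[90,90,90,90,90,90],
  delta_pos=[
    [0.05,-0.004,0],
    [0.1,-0.008,0],
    [0.15,-0.013,0],
    [0.166,-0.013,0.01],
    [0.166,-0.013,0.024],
    [0.166,-0.013,0.024],
  ],
  spin=[0,0,0,0,0,0],
)

```text
clock: 13.32
ee_pos: [0.6242, -0.3216, 0.2863]
tool_rot: [-0.0, 1.0, -0.003, 0.0]
contact_force: [-0.1, -0.3, 0.3]
gripper_width: 0.0789
```

```bash
python3 -c "
from h import *
s=st();print(s)
cv2.imwrite('pics/w12.png',ctrl.capture('wrist'))
print(proj('wrist',[.6255,-.3225,.2535],s),proj('wrist',[.6255,-.3225,.2105],s))
"
```

```text
(array([ 0.6241872 , -0.32158225,  0.28631107]), array([-4.97383358e-04,  9.99996656e-01, -2.52342936e-03,  2.69706020e-04]))
[323.74085136 233.5752332 ] [323.34558097 209.97391048]
```

View pics/w12.png

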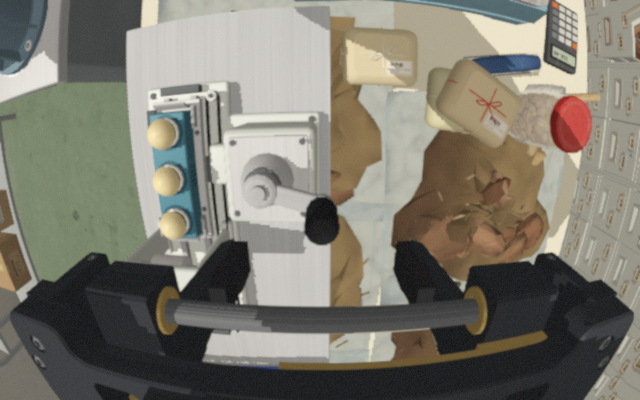

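```bash
python3 -c "
from k import *
crop('pics/w12.png','pics/w12a.png',240,140,400,280,5)
S=(np.array([ 0.6241872 , -0.32158225,  0.28631107]), np.array([-4.97383358e-04,  9.99996656e-01, -2.52342936e-03,  2.69706020e-04]))
print(bb([.6255,-.3225,.232],S))
for c in([304,197,338,245],):
  f=lambda X:bb([X[0],X[1],.232],S)-np.array(c);r=least_squares(f,[.62,-.32]);print(r.x,r.fun)
"
```

```text
[304.9662016  195.43862816 342.50409268 249.52370508]
[ 0.62375591 -0.32133201] [-1.81344454 -3.03859882  1.81466853  2.95613243]
```

View pics/w12a.png

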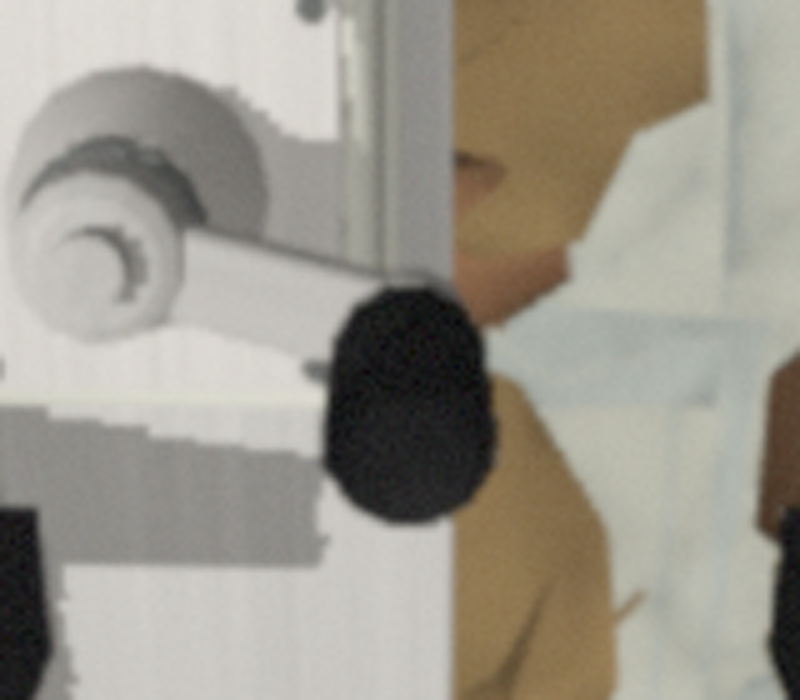

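Emit:
apply_moves(
  hand=[90,90,90,90,90,90],
  delta_pos=[
    [0,0,0.015],
    [0,0,0.03],
    [0,0,0.045],
    [0,0,0.06],
    [0,0,0.067],
    [0,0,0.067],
  ],
  spin=[0,0,0,0,0,0],
)

```text
clock: 14.12
ee_pos: [0.6244, -0.3219, 0.2201]
tool_rot: [-0.0, 1.0, -0.003, 0.001]
contact_force: [-0.8, 0.4, 0.0]
gripper_width: 0.0794
```

```bash
python3 -c "
from h import *
s=st();print(s)
cv2.imwrite('pics/w13.png',ctrl.capture('wrist'))
"
```

```text
(array([ 0.62444926, -0.32194473,  0.22006452]), array([-1.78579407e-04,  9.99996078e-01, -2.70070084e-03,  7.19409782e-04]))
```

View pics/w13.png

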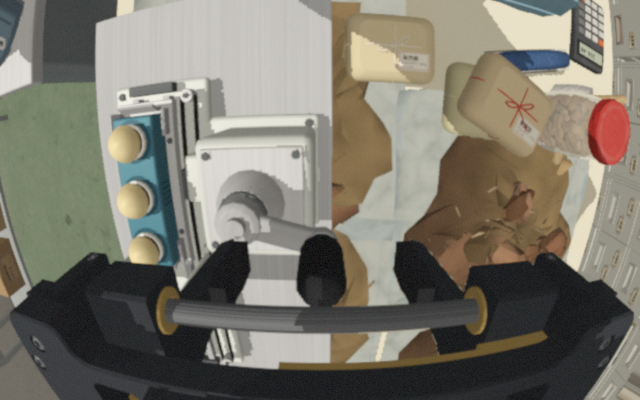

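Knob at (322,270) stands between the fingers (240 / 400), as wanted. Close on it.

Emit:
apply_moves(
  hand=[60,40,30,20,15,15,15],
  delta_pos=[
    [0,0,0],
    [0,0,0],
    [0,0,0],
    [0,0,0],
    [0,0,0],
    [0,0,0],
    [0,0,0],
  ],
  spin=[0,0,0,0,0,0,0],
  squeeze=25,
)

```text
clock: 15.05
ee_pos: [0.6245, -0.3222, 0.2208]
tool_rot: [0.0, 1.0, -0.003, 0.001]
contact_force: [-1.3, -0.6, -0.7]
gripper_width: 0.0233
```

```bash
cat >> h.py <<'E'
import json
def wind(cx,cy,step=10,n=8,z=.220,r=.05):
    p,q=st();R=Ro.from_quat([q[1],q[2],q[3],q[0]]).as_matrix();F=np.array(ctrl.sense()["contact_force"])
    v=np.array(p)[:2]-[cx,cy];a=np.arctan2(v[1],v[0])
    tang=np.array([np.sin(a),-np.cos(a)]);rad=np.array([np.cos(a),np.sin(a)])
    print("ang",np.degrees(a).round(1),"r",np.linalg.norm(v).round(4),"z",p[2].round(4),"Ftan",(F[:2]@tang).round(1),"Frad",(F[:2]@rad).round(1),"Fz",F[2].round(1),"yaw",np.degrees(yaw(q)).round(2))
    open('log.txt','a').write(json.dumps([float(p[0]),float(p[1]),*map(float,F)])+"\n")
    rows=[]
    for i in range(1,n+1):
        b=a-np.radians(step*i);X=np.array([cx+r*np.cos(b),cy+r*np.sin(b),z])
        rows.append([round(float(t)*2000)/2000 for t in R.T@(X-np.array(p))])
    print(rows)
E
python3 -c "
from h import *
s=ctrl.sense();print(s['ee_pos'],s['gripper_width'],s['contact_force'],s['clock'])
p=s['ee_pos'];a=np.radians(-17);c=p[:2]-.05*np.array([np.cos(a),np.sin(a)]);print('centre',c)
wind(c[0],c[1],8)
"
```

```text
[ 0.62452793 -0.32220724  0.2208236 ] 0.023256413771250643 [-1.2790257  -0.58641375 -0.68931103] 15.05
centre [ 0.57671269 -0.30758865]
ang -17.0 r 0.05 z 0.2208 Ftan 0.9 Frad -1.1 Fz -0.7 yaw -0.31
[[-0.0025, 0.0065, 0.001], [-0.006, 0.0125, 0.001], [-0.01, 0.018, 0.001], [-0.015, 0.023, 0.001], [-0.0205, 0.0275, 0.001], [-0.0265, 0.031, 0.001], [-0.033, 0.0335, 0.001], [-0.04, 0.035, 0.001]]
```

Emit:
apply_moves(
  hand=[15,15,15,15,15,15,15,15],
  delta_pos=[
    [-0.0025,0.0065,0.001],
    [-0.006,0.0125,0.001],
    [-0.01,0.018,0.001],
    [-0.015,0.023,0.001],
    [-0.0205,0.0275,0.001],
    [-0.0265,0.031,0.001],
    [-0.033,0.0335,0.001],
    [-0.04,0.035,0.001],
  ],
  spin=[0,0,0,0,0,0,0,0],
)

```text
clock: 16.05
ee_pos: [0.5842, -0.3581, 0.2205]
tool_rot: [0.001, 1.0, -0.003, 0.002]
contact_force: [2.8, 0.0, 5.2]
gripper_width: 0.0237
```

```bash
python3 -c "
from h import *
print(ctrl.sense()['gripper_width'])
wind(.5767,-.3076,8)
cv2.imwrite('pics/s14.png',ctrl.capture('scene'));crop('pics/s14.png','pics/s14a.png',230,170,450,390,2.7)
"
```

```text
0.023696655560541815
ang -81.5 r 0.0511 z 0.2205 Ftan -2.7 Frad 0.4 Fz 5.2 yaw -0.35
[[-0.007, -0.0005, 0.0005], [-0.014, -0.001, 0.0005], [-0.021, -0.002, 0.0005], [-0.0275, -0.0045, 0.0005], [-0.0335, -0.0075, 0.0005], [-0.0395, -0.0115, 0.0005], [-0.0445, -0.0165, 0.0005], [-0.049, -0.022, 0.0005]]
```

View pics/s14a.png

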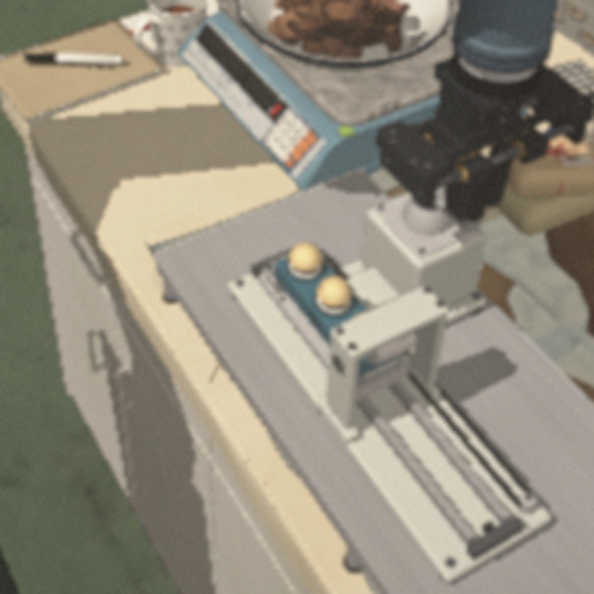

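Emit:
apply_moves(
  hand=[15,15,15,15,15,15,15,15],
  delta_pos=[
    [-0.007,-0.0005,0],
    [-0.014,-0.001,-0.001],
    [-0.021,-0.002,-0.001],
    [-0.0275,-0.0045,-0.001],
    [-0.0335,-0.0075,-0.001],
    [-0.0395,-0.0115,-0.001],
    [-0.0445,-0.0165,-0.001],
    [-0.049,-0.022,-0.001],
  ],
  spin=[0,0,0,0,0,0,0,0],
)

```text
clock: 17.1
ee_pos: [0.5341, -0.3354, 0.2211]
tool_rot: [0.001, 1.0, -0.003, 0.001]
contact_force: [2.5, -1.0, -0.6]
gripper_width: 0.023
```

```bash
python3 -c "
from h import *
wind(.5767,-.3076,8,z=.2215)
"
```

```text
ang -146.9 r 0.0508 z 0.2211 Ftan -2.2 Frad -1.5 Fz -0.6 yaw -0.36
[[-0.0025, -0.0065, -0.0005], [-0.0055, -0.013, -0.0005], [-0.007, -0.02, -0.0005], [-0.0075, -0.027, -0.0005], [-0.0075, -0.0335, -0.0005], [-0.006, -0.0405, -0.0005], [-0.004, -0.047, -0.0005], [-0.0005, -0.0535, -0.0005]]
```

Emit:
apply_moves(
  hand=[15,15,15,15,15,15,15,15],
  delta_pos=[
    [-0.003,-0.0065,-0.0005],
    [-0.0055,-0.013,-0.0005],
    [-0.007,-0.02,-0.0005],
    [-0.0075,-0.027,-0.0005],
    [-0.0075,-0.0335,-0.0005],
    [-0.006,-0.0405,-0.0005],
    [-0.004,-0.047,-0.0005],
    [-0.0005,-0.0535,-0.0005],
  ],
  spin=[0,0,0,0,0,0,0,0],
  squeeze=40,
)

```text
clock: 18.1
ee_pos: [0.5329, -0.2836, 0.2213]
tool_rot: [0.003, 1.0, -0.004, -0.0]
contact_force: [-4.9, -11.3, -4.1]
gripper_width: 0.023
```

```bash
python3 -c "
from h import *
wind(.5767,-.3076,7,z=.2215)
"
```

```text
ang 151.3 r 0.0499 z 0.2213 Ftan -12.3 Frad -1.2 Fz -4.1 yaw -0.4
[[0.003, -0.005, 0.0], [0.007, -0.01, -0.0005], [0.0115, -0.014, -0.0005], [0.016, -0.018, -0.0005], [0.0215, -0.021, -0.0005], [0.027, -0.0235, -0.0005], [0.033, -0.025, -0.0005], [0.039, -0.026, -0.0005]]
```

Emit:
apply_moves(
  hand=[15,15,15,15,15,15,15,15],
  delta_pos=[
    [0.003,-0.005,0],
    [0.007,-0.01,0],
    [0.0115,-0.014,0],
    [0.016,-0.018,0],
    [0.0215,-0.021,0],
    [0.027,-0.0235,0],
    [0.033,-0.025,0],
    [0.039,-0.026,0],
  ],
  spin=[0,0,0,0,0,0,0,0],
)

```text
clock: 19.1
ee_pos: [0.5708, -0.2583, 0.2207]
tool_rot: [0.003, 1.0, -0.004, -0.002]
contact_force: [-7.1, -6.8, -0.6]
gripper_width: 0.0228
```

```bash
python3 -c "
from h import *
wind(.5767,-.3076,7,z=.2215)
"
```

```text
ang 96.8 r 0.0496 z 0.2207 Ftan -7.9 Frad -5.9 Fz -0.6 yaw -0.43
[[0.006, -0.001, -0.001], [0.012, -0.0005, -0.001], [0.018, 0.0005, -0.001], [0.024, 0.0025, -0.001], [0.0295, 0.005, -0.001], [0.035, 0.008, -0.001], [0.0395, 0.012, -0.001], [0.044, 0.0165, -0.001]]
```

Emit:
apply_moves(
  hand=[15,15,15,15,15,15,15,15],
  delta_pos=[
    [0.006,0,-0.001],
    [0.012,0.0005,-0.001],
    [0.018,0.0015,-0.001],
    [0.024,0.0035,-0.001],
    [0.0295,0.006,-0.001],
    [0.035,0.009,-0.001],
    [0.0395,0.0125,-0.001],
    [0.044,0.017,-0.001],
  ],
  spin=[0,0,0,0,0,0,0,0],
)

```text
clock: 20.1
ee_pos: [0.6135, -0.2745, 0.2207]
tool_rot: [0.002, 1.0, -0.004, -0.004]
contact_force: [-5.0, -1.1, -2.0]
gripper_width: 0.0229
```

```bash
python3 -c "
from h import *
wind(.5767,-.3083,8,z=.2215)
cv2.imwrite('pics/s15.png',ctrl.capture('scene'));crop('pics/s15.png','pics/s15a.png',230,170,450,390,2.7)
"
```

```text
ang 42.5 r 0.0499 z 0.2207 Ftan -2.6 Frad -4.4 Fz -2.0 yaw -0.42
[[0.0045, 0.0055, -0.001], [0.008, 0.0115, -0.001], [0.0105, 0.018, -0.001], [0.0125, 0.0245, -0.001], [0.0135, 0.0315, -0.001], [0.0135, 0.0385, -0.001], [0.012, 0.0455, -0.001], [0.01, 0.052, -0.001]]
```

View pics/s15a.png

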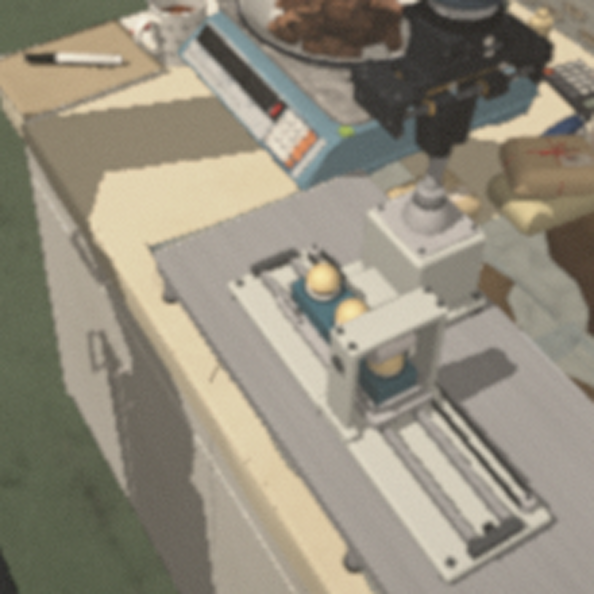

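First shell has passed the roller and looks shut; load is light again. Continue.

Emit:
apply_moves(
  hand=[15,15,15,15,15,15,15,15],
  delta_pos=[
    [0.004,0.0055,0],
    [0.0075,0.0115,-0.001],
    [0.01,0.018,-0.001],
    [0.012,0.0245,-0.001],
    [0.013,0.0315,-0.001],
    [0.013,0.0385,-0.001],
    [0.0115,0.0455,-0.001],
    [0.0095,0.052,-0.001],
  ],
  spin=[0,0,0,0,0,0,0,0],
)

```text
clock: 21.15
ee_pos: [0.6227, -0.3273, 0.2211]
tool_rot: [0.001, 1.0, -0.004, -0.004]
contact_force: [-3.3, 3.9, -8.4]
gripper_width: 0.0228
```

```bash
python3 -c "
from h import *
wind(.5765,-.3085,9,z=.2215)
P=np.array([json.loads(l) for l in open('log.txt')])[:,:2]
A=np.c_[2*P,np.ones(len(P))];s=np.linalg.lstsq(A,(P**2).sum(1),rcond=None)[0];print('fit',s[:2],np.sqrt(s[2]+s[:2]@s[:2]))
"
```

```text
ang -22.2 r 0.0499 z 0.2211 Ftan -2.4 Frad -4.5 Fz -8.4 yaw -0.44
[[-0.0035, 0.007, -0.0005], [-0.008, 0.0135, -0.0005], [-0.0135, 0.019, -0.0005], [-0.0195, 0.024, 0.0], [-0.0265, 0.0275, 0.0], [-0.034, 0.03, 0.0], [-0.0415, 0.0315, 0.0], [-0.0495, 0.0315, 0.0]]
fit [ 0.57636993 -0.30836588] 0.050175995535863695
```

Emit:
apply_moves(
  hand=[15,15,15,15,15,15,15,15],
  delta_pos=[
    [-0.0035,0.007,0],
    [-0.008,0.0135,0],
    [-0.0135,0.019,0],
    [-0.0195,0.024,0],
    [-0.0265,0.0275,0],
    [-0.034,0.03,0],
    [-0.0415,0.0315,0],
    [-0.0495,0.0315,0],
  ],
  spin=[0,0,0,0,0,0,0,0],
)

```text
clock: 22.15
ee_pos: [0.5731, -0.3582, 0.2216]
tool_rot: [0.001, 1.0, -0.004, -0.003]
contact_force: [2.5, 6.0, -8.7]
gripper_width: 0.023
```

```bash
python3 -c "
from h import *
wind(.5764,-.3084,9,z=.221)
"
```

```text
ang -93.8 r 0.0499 z 0.2216 Ftan -2.1 Frad -6.1 Fz -8.7 yaw -0.42
[[-0.008, -0.001, 0.0005], [-0.0155, -0.0035, 0.0005], [-0.0225, -0.0065, 0.001], [-0.029, -0.011, 0.001], [-0.0345, -0.0165, 0.001], [-0.039, -0.023, 0.001], [-0.043, -0.03, 0.001], [-0.0455, -0.037, 0.001]]
```

Emit:
apply_moves(
  hand=[15,15,15,15,15,15,15,15],
  delta_pos=[
    [-0.008,-0.001,0.0005],
    [-0.0155,-0.0035,0.001],
    [-0.0225,-0.0065,0.001],
    [-0.029,-0.011,0.001],
    [-0.0345,-0.0165,0.001],
    [-0.039,-0.023,0.001],
    [-0.043,-0.03,0.001],
    [-0.0455,-0.037,0.001],
  ],
  spin=[0,0,0,0,0,0,0,0],
)

```text
clock: 23.15
ee_pos: [0.528, -0.3213, 0.2216]
tool_rot: [0.002, 1.0, -0.004, -0.003]
contact_force: [5.4, -0.7, -6.1]
gripper_width: 0.0228
```

```bash
python3 -c "
from h import *
wind(.5764,-.3084,7,z=.221)
"
```

```text
ang -165.1 r 0.0501 z 0.2216 Ftan -2.0 Frad -5.0 Fz -6.1 yaw -0.44
[[-0.001, -0.006, 0.0005], [-0.0015, -0.012, 0.0005], [-0.0015, -0.018, 0.0005], [-0.0005, -0.024, 0.0005], [0.001, -0.03, 0.0005], [0.0035, -0.0355, 0.0005], [0.0065, -0.041, 0.0005], [0.0105, -0.046, 0.0005]]
```

Emit:
apply_moves(
  hand=[15,15,15,15,15,15,15,15],
  delta_pos=[
    [-0.0005,-0.006,0.0005],
    [-0.001,-0.012,0.0005],
    [-0.001,-0.018,0.0005],
    [0,-0.024,0.0005],
    [0.0015,-0.0295,0.0005],
    [0.004,-0.035,0.0005],
    [0.007,-0.0405,0.0005],
    [0.011,-0.0455,0.0005],
  ],
  spin=[0,0,0,0,0,0,0,0],
)

```text
clock: 24.15
ee_pos: [0.5373, -0.2774, 0.2213]
tool_rot: [0.004, 1.0, -0.004, -0.005]
contact_force: [-10.6, -7.1, 1.5]
gripper_width: 0.023
```

```bash
python3 -c "
from h import *
wind(.5764,-.3084,7,z=.221,r=.0495)
"
```

```text
ang 141.6 r 0.0499 z 0.2213 Ftan -12.2 Frad 3.9 Fz 1.5 yaw -0.5
[[0.0045, -0.0045, 0.0], [0.009, -0.0085, 0.0], [0.014, -0.012, 0.0], [0.019, -0.0145, 0.0], [0.025, -0.0165, 0.0], [0.0305, -0.018, 0.0], [0.0365, -0.019, 0.0], [0.0425, -0.019, -0.0005]]
```

Emit:
apply_moves(
  hand=[15,15,15,15,15,15,15,15],
  delta_pos=[
    [0.004,-0.0045,0],
    [0.009,-0.0085,0],
    [0.014,-0.012,0],
    [0.019,-0.0145,0],
    [0.025,-0.0165,0],
    [0.0305,-0.018,0],
    [0.0365,-0.019,0],
    [0.0425,-0.019,0],
  ],
  spin=[0,0,0,0,0,0,0,0],
)

```text
clock: 25.15
ee_pos: [0.5789, -0.2583, 0.2208]
tool_rot: [0.003, 1.0, -0.004, -0.006]
contact_force: [-6.3, -0.8, 0.1]
gripper_width: 0.0231
```

```bash
python3 -c "
from h import *
wind(.5764,-.3084,7,z=.221,r=.0495)
"
```

```text
ang 87.2 r 0.0501 z 0.2208 Ftan -6.3 Frad -1.1 Fz 0.1 yaw -0.51
[[0.006, 0.001, -0.0005], [0.012, 0.0025, -0.0005], [0.0175, 0.0045, -0.0005], [0.023, 0.0075, -0.0005], [0.028, 0.0105, -0.0005], [0.0325, 0.0145, -0.0005], [0.0365, 0.019, -0.0005], [0.04, 0.024, -0.0005]]
```

Emit:
apply_moves(
  hand=[15,15,15,15,15,15,15,15],
  delta_pos=[
    [0.006,0.001,0],
    [0.012,0.0025,0],
    [0.0175,0.0045,0],
    [0.023,0.0075,0],
    [0.028,0.0105,0],
    [0.0325,0.0145,0],
    [0.0365,0.019,0],
    [0.04,0.024,0],
  ],
  spin=[0,0,0,0,0,0,0,0],
)

```text
clock: 26.15
ee_pos: [0.6194, -0.2828, 0.2206]
tool_rot: [0.003, 1.0, -0.004, -0.006]
contact_force: [-1.3, 1.9, 0.1]
gripper_width: 0.0229
```

```bash
python3 -c "
from h import *
wind(.5764,-.3084,9,z=.221,r=.0497)
cv2.imwrite('pics/s16.png',ctrl.capture('scene'));crop('pics/s16.png','pics/s16a.png',230,170,450,390,2.7)
"
```

```text
ang 30.7 r 0.05 z 0.2206 Ftan -2.3 Frad -0.2 Fz 0.1 yaw -0.5
[[0.003, 0.007, -0.0005], [0.0055, 0.0145, -0.0005], [0.007, 0.0225, -0.0005], [0.0065, 0.03, -0.0005], [0.0055, 0.038, 0.0], [0.003, 0.045, 0.0], [-0.0005, 0.052, 0.0], [-0.005, 0.0585, 0.0]]
```

View pics/s16a.png

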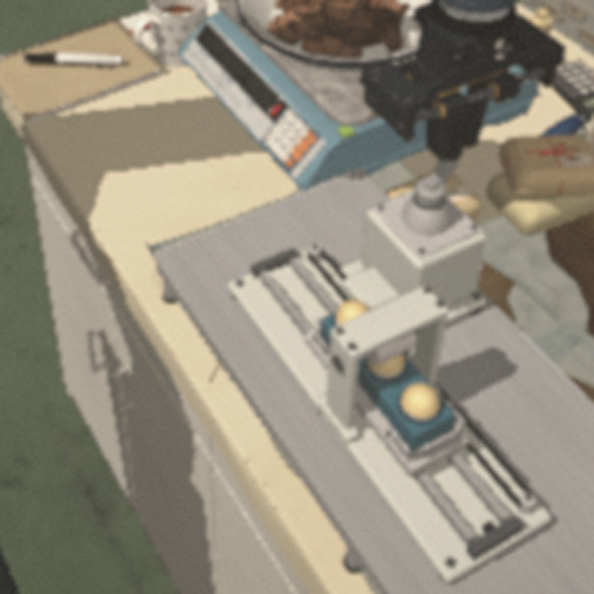

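Two shells through; the third at (350,312) remains. On with turn three.

Emit:
apply_moves(
  hand=[15,15,15,15,15,15,15,15],
  delta_pos=[
    [0.003,0.007,0],
    [0.0055,0.0145,0],
    [0.0065,0.0225,0],
    [0.0065,0.03,0],
    [0.0055,0.038,0],
    [0.003,0.045,0],
    [-0.0005,0.052,0],
    [-0.005,0.0585,0],
  ],
  spin=[0,0,0,0,0,0,0,0],
)

```text
clock: 27.2
ee_pos: [0.6137, -0.342, 0.2208]
tool_rot: [0.003, 1.0, -0.004, -0.006]
contact_force: [-1.7, 3.8, -3.7]
gripper_width: 0.0226
```

```bash
python3 -c "
from h import *
wind(.5764,-.3084,9,z=.221,r=.0497)
"
```

```text
ang -42.0 r 0.0502 z 0.2208 Ftan -1.7 Frad -3.8 Fz -3.7 yaw -0.51
[[-0.006, 0.005, 0.0], [-0.0125, 0.0095, 0.0], [-0.0195, 0.013, 0.0], [-0.027, 0.0155, 0.0], [-0.0345, 0.0165, 0.0005], [-0.0425, 0.016, 0.0005], [-0.05, 0.015, 0.0005], [-0.0575, 0.0125, 0.0005]]
```

Emit:
apply_moves(
  hand=[15,15,15,15,15,15,15,15],
  delta_pos=[
    [-0.006,0.005,0],
    [-0.0125,0.0095,0],
    [-0.0195,0.013,0],
    [-0.027,0.0155,0],
    [-0.0345,0.0165,0],
    [-0.0425,0.016,0],
    [-0.05,0.015,0],
    [-0.0575,0.0125,0],
  ],
  spin=[0,0,0,0,0,0,0,0],
)

```text
clock: 28.2
ee_pos: [0.5556, -0.3538, 0.2215]
tool_rot: [0.003, 1.0, -0.004, -0.006]
contact_force: [2.6, 0.5, -3.4]
gripper_width: 0.0229
```

```bash
python3 -c "
from h import *
wind(.5764,-.3084,9,z=.221,r=.0497)
"
```

```text
ang -114.6 r 0.0499 z 0.2215 Ftan -2.1 Frad -1.5 Fz -3.4 yaw -0.51
[[-0.0065, -0.004, 0.0005], [-0.013, -0.0085, 0.0005], [-0.0185, -0.0145, 0.0005], [-0.0225, -0.021, 0.0005], [-0.026, -0.028, 0.0005], [-0.028, -0.0355, 0.0005], [-0.029, -0.043, 0.0005], [-0.029, -0.051, 0.0005]]
```

Emit:
apply_moves(
  hand=[15,15,15,15,15,15,15,15],
  delta_pos=[
    [-0.0065,-0.004,0.0005],
    [-0.013,-0.0085,0.0005],
    [-0.0185,-0.0145,0.0005],
    [-0.0225,-0.021,0.0005],
    [-0.026,-0.028,0.0005],
    [-0.028,-0.0355,0.0005],
    [-0.029,-0.043,0.0005],
    [-0.029,-0.051,0.0005],
  ],
  spin=[0,0,0,0,0,0,0,0],
)

```text
clock: 29.2
ee_pos: [0.5268, -0.3024, 0.2214]
tool_rot: [0.003, 1.0, -0.005, -0.006]
contact_force: [-3.0, -4.4, 2.0]
gripper_width: 0.0231
```

```bash
python3 -c "
from h import *
wind(.5764,-.3084,7,z=.221,r=.0497)
"
```

```text
ang 173.1 r 0.05 z 0.2214 Ftan -4.8 Frad 2.4 Fz 2.0 yaw -0.52
[[0.0015, -0.006, 0.0005], [0.003, -0.012, 0.0005], [0.0055, -0.0175, 0.0], [0.0085, -0.0225, 0.0], [0.0125, -0.0275, 0.0], [0.0165, -0.0315, 0.0], [0.0215, -0.0355, 0.0], [0.0265, -0.0385, 0.0]]
```

Emit:
apply_moves(
  hand=[15,15,15,15,15,15,15,15],
  delta_pos=[
    [0.001,-0.006,0],
    [0.003,-0.012,0],
    [0.0055,-0.0175,0],
    [0.0085,-0.0225,0],
    [0.0125,-0.0275,0],
    [0.0165,-0.0315,0],
    [0.0215,-0.0355,0],
    [0.0265,-0.0385,0],
  ],
  spin=[0,0,0,0,0,0,0,0],
)

```text
clock: 30.2
ee_pos: [0.5524, -0.2642, 0.2208]
tool_rot: [0.003, 1.0, -0.005, -0.008]
contact_force: [-8.1, -3.2, 3.4]
gripper_width: 0.023
```

```bash
python3 -c "
from h import *
wind(.5764,-.3084,7,z=.221,r=.0497)
"
```

```text
ang 118.5 r 0.0502 z 0.2208 Ftan -8.7 Frad 1.0 Fz 3.4 yaw -0.55
[[0.0055, -0.002, -0.0005], [0.0115, -0.004, -0.0005], [0.0175, -0.0055, -0.0005], [0.0235, -0.006, -0.0005], [0.0295, -0.0055, -0.0005], [0.0355, -0.0045, -0.001], [0.0415, -0.003, -0.001], [0.047, -0.0005, -0.001]]
```

Emit:
apply_moves(
  hand=[15,15,15,15,15,15,15,15],
  delta_pos=[
    [0.0055,-0.002,0],
    [0.0115,-0.004,0],
    [0.0175,-0.0055,0],
    [0.0235,-0.006,0],
    [0.0295,-0.0055,0],
    [0.0355,-0.0045,0],
    [0.0415,-0.003,0],
    [0.047,-0.0005,0],
  ],
  spin=[0,0,0,0,0,0,0,0],
)

```text
clock: 31.2
ee_pos: [0.5991, -0.2633, 0.2202]
tool_rot: [0.003, 1.0, -0.004, -0.008]
contact_force: [-4.7, -0.1, 4.6]
gripper_width: 0.0231
```

```bash
python3 -c "
from h import *
wind(.5764,-.3084,8,z=.221,r=.0497)
"
```

```text
ang 63.2 r 0.0505 z 0.2202 Ftan -4.1 Frad -2.2 Fz 4.6 yaw -0.52
[[0.0055, 0.004, -0.001], [0.011, 0.0085, -0.001], [0.016, 0.0135, -0.001], [0.02, 0.019, -0.001], [0.023, 0.0255, -0.001], [0.0255, 0.032, -0.001], [0.027, 0.0385, -0.001], [0.0275, 0.0455, -0.001]]
```

Emit:
apply_moves(
  hand=[15,15,15,15,15,15,15,15],
  delta_pos=[
    [0.0055,0.004,-0.0005],
    [0.011,0.0085,-0.001],
    [0.016,0.0135,-0.001],
    [0.02,0.019,-0.001],
    [0.023,0.0255,-0.001],
    [0.0255,0.032,-0.001],
    [0.027,0.0385,-0.001],
    [0.0275,0.0455,-0.001],
  ],
  spin=[0,0,0,0,0,0,0,0],
)

```text
clock: 32.2
ee_pos: [0.6264, -0.3096, 0.2207]
tool_rot: [0.003, 1.0, -0.005, -0.008]
contact_force: [-0.5, 0.6, -3.1]
gripper_width: 0.023
```

```bash
python3 -c "
from h import *
wind(.5764,-.3084,6,z=.221,r=.0497)
cv2.imwrite('pics/s17.png',ctrl.capture('scene'));crop('pics/s17.png','pics/s17a.png',230,170,450,390,2.7)
"
```

```text
ang -1.3 r 0.05 z 0.2207 Ftan -0.6 Frad -0.6 Fz -3.1 yaw -0.52
[[-0.0005, 0.005, -0.0005], [-0.0015, 0.0105, 0.0], [-0.003, 0.0155, 0.0], [-0.005, 0.02, 0.0], [-0.0075, 0.025, 0.0], [-0.01, 0.029, 0.0], [-0.0135, 0.033, 0.0], [-0.0175, 0.0365, 0.0]]
```

View pics/s17a.png

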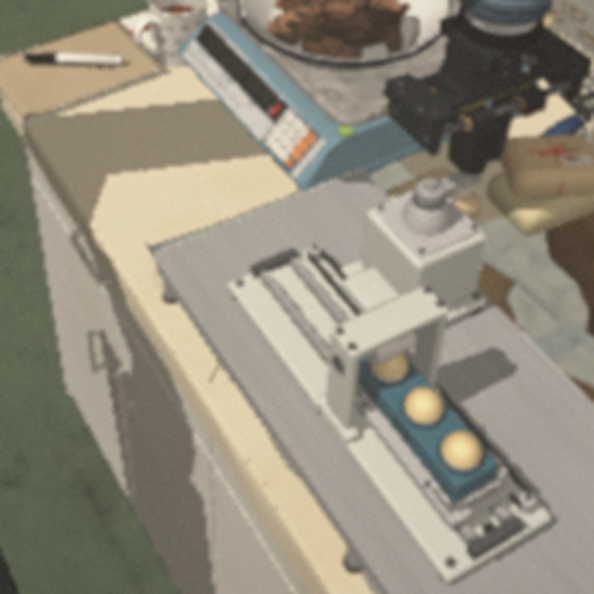

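Emit:
apply_moves(
  hand=[15,15,15,15,15,15,15,15],
  delta_pos=[
    [-0.0005,0.005,0],
    [-0.0015,0.0105,0],
    [-0.003,0.0155,0],
    [-0.005,0.02,0],
    [-0.0075,0.025,0],
    [-0.01,0.029,0],
    [-0.0135,0.033,0],
    [-0.0175,0.0365,0],
  ],
  spin=[0,0,0,0,0,0,0,0],
)

```text
clock: 33.25
ee_pos: [0.6082, -0.347, 0.221]
tool_rot: [0.003, 1.0, -0.005, -0.008]
contact_force: [0.8, 1.9, -4.2]
gripper_width: 0.0229
```

```bash
python3 -c "
from h import *
wind(.5764,-.3084,3,z=.221,r=.0497)
"
```

```text
ang -50.6 r 0.05 z 0.221 Ftan -1.8 Frad -1.0 Fz -4.2 yaw -0.56
[[-0.002, 0.0015, 0.0], [-0.0045, 0.003, 0.0], [-0.0065, 0.0045, 0.0], [-0.009, 0.0055, 0.0], [-0.011, 0.007, 0.0005], [-0.0135, 0.008, 0.0005], [-0.016, 0.0085, 0.0005], [-0.0185, 0.0095, 0.0005]]
```

Emit:
apply_moves(
  hand=[15,15,15,15,15,15],
  delta_pos=[
    [-0.002,0.0015,0],
    [-0.0045,0.003,0],
    [-0.0065,0.0045,0],
    [-0.009,0.0055,0],
    [-0.011,0.007,0],
    [-0.0135,0.008,0],
  ],
  spin=[0,0,0,0,0,0],
)

```text
clock: 34.0
ee_pos: [0.5945, -0.3549, 0.2213]
tool_rot: [0.003, 1.0, -0.005, -0.008]
contact_force: [1.1, 0.9, -4.8]
gripper_width: 0.0229
```

```bash
python3 -c "
from h import *
wind(.5764,-.3084,2,z=.221,r=.0497)
"
```

```text
ang -68.8 r 0.0499 z 0.2213 Ftan -1.4 Frad -0.5 Fz -4.8 yaw -0.56
[[-0.0015, 0.0005, 0.0005], [-0.0035, 0.001, 0.0005], [-0.005, 0.0015, 0.0005], [-0.0065, 0.002, 0.0005], [-0.0085, 0.0025, 0.0005], [-0.01, 0.0025, 0.0005], [-0.012, 0.003, 0.0005], [-0.0135, 0.003, 0.0005]]
```

Still light. Two-degree steps, a few rows at a time.

Emit:
apply_moves(
  hand=[15,15,15,15],
  delta_pos=[
    [-0.0015,0.0005,0],
    [-0.0035,0.001,0],
    [-0.005,0.0015,0],
    [-0.005,0.0015,0],
  ],
  spin=[0,0,0,0],
)

```text
clock: 34.5
ee_pos: [0.5913, -0.3558, 0.2216]
tool_rot: [0.003, 1.0, -0.004, -0.006]
contact_force: [8.8, 2.0, -7.8]
gripper_width: 0.0231
```

```bash
python3 -c "
from h import *
wind(.5764,-.3084,2,z=.221,r=.0497)
"
```

```text
ang -72.5 r 0.0497 z 0.2216 Ftan -9.0 Frad 0.7 Fz -7.8 yaw -0.51
[[-0.0015, 0.0005, 0.0005], [-0.0035, 0.001, 0.0005], [-0.005, 0.0015, 0.0005], [-0.0065, 0.0015, 0.0005], [-0.0085, 0.002, 0.001], [-0.01, 0.002, 0.001], [-0.012, 0.0025, 0.001], [-0.0135, 0.0025, 0.001]]
```

Emit:
apply_moves(
  hand=[15,15,15],
  delta_pos=[
    [-0.001,0.0005,0],
    [-0.002,0.0005,0],
    [-0.002,0.0005,0],
  ],
  spin=[0,0,0],
)

```text
clock: 34.88
ee_pos: [0.5913, -0.3557, 0.2217]
tool_rot: [0.003, 1.0, -0.004, -0.004]
contact_force: [9.1, 1.0, -8.0]
gripper_width: 0.0229
```

```bash
python3 -c "
from h import *
wind(.5764,-.3084,2,z=.221,r=.0497)
cv2.imwrite('pics/s18.png',ctrl.capture('scene'));crop('pics/s18.png','pics/s18a.png',330,280,450,390,5)
cv2.imwrite('pics/w18.png',ctrl.capture('wrist'))
"
```

```text
ang -72.5 r 0.0496 z 0.2217 Ftan -9.0 Frad 1.8 Fz -8.0 yaw -0.46
[[-0.0015, 0.0005, 0.001], [-0.0035, 0.001, 0.001], [-0.005, 0.0015, 0.001], [-0.0065, 0.002, 0.001], [-0.0085, 0.002, 0.001], [-0.01, 0.002, 0.001], [-0.012, 0.0025, 0.001], [-0.0135, 0.0025, 0.001]]
```

View pics/s18a.png

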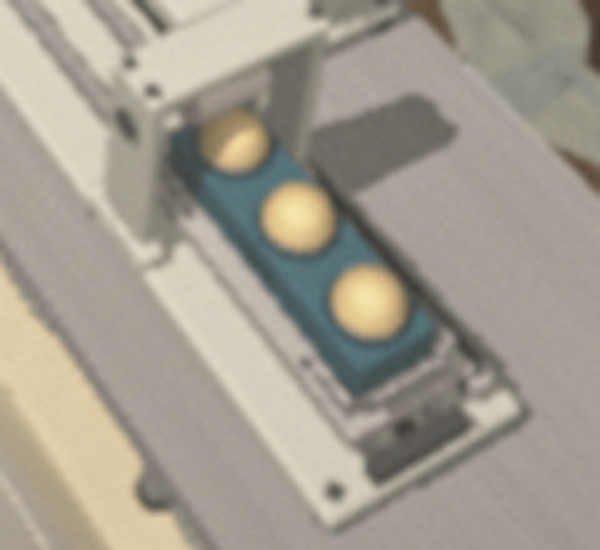

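Emit:
apply_moves(
  hand=[20,35,50,65,80,80],
  delta_pos=[
    [0,0,0],
    [0,0,0],
    [0,0,0],
    [0,0,0],
    [0,0,0],
    [0,0,0],
  ],
  spin=[0,0,0,0,0,0],
)

```text
clock: 35.72
ee_pos: [0.5912, -0.3558, 0.2219]
tool_rot: [0.003, 1.0, -0.004, -0.004]
contact_force: [0.3, 0.4, -0.5]
gripper_width: 0.069
```

Emit:
apply_moves(
  hand=[80,80,80,80,80,80],
  delta_pos=[
    [0,0,-0.01],
    [0,0,-0.03],
    [0,0,-0.06],
    [0,0,-0.1],
    [0,0,-0.12],
    [-0.03,0.06,-0.12],
  ],
  spin=[0,0,0,0,0,0],
)

```text
clock: 36.48
ee_pos: [0.5666, -0.4084, 0.3466]
tool_rot: [0.005, 1.0, -0.001, -0.001]
contact_force: [0.4, -0.6, -0.4]
gripper_width: 0.0705
```

Emit:
apply_moves(
  hand=[80,80,80,80],
  delta_pos=[
    [-0.04,0.04,0],
    [-0.06,0.08,0],
    [-0.06,0.1,0],
    [-0.06,0.1,0],
  ],
  spin=[0,0,0,0],
)

```text
clock: 36.98
ee_pos: [0.5056, -0.5095, 0.3473]
tool_rot: [0.004, 1.0, -0.002, -0.002]
contact_force: [-0.2, -0.1, 0.6]
gripper_width: 0.0705
```

```bash
python3 -c "
from h import *
s=st();print(s,ctrl.sense()['clock'])
cv2.imwrite('pics/w19.png',ctrl.capture('wrist'))
"
```

```text
(array([ 0.505608  , -0.50951762,  0.34727106]), array([ 0.0044929 ,  0.99998679, -0.00182321, -0.00170447])) 36.975
```

View pics/w19.png

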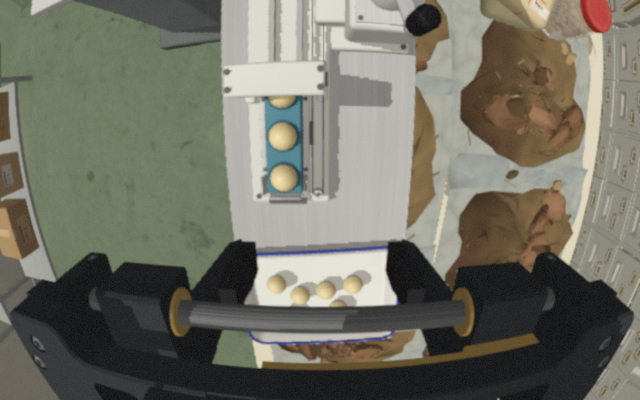

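```bash
python3 -c "
from h import *
crop('pics/w19.png','pics/w19a.png',215,55,345,210,3.8)
cv2.imwrite('pics/s19.png',ctrl.capture('scene'));crop('pics/s19.png','pics/s19a.png',330,170,450,390,3)
"
```

```text
(no output)
```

View pics/w19a.png

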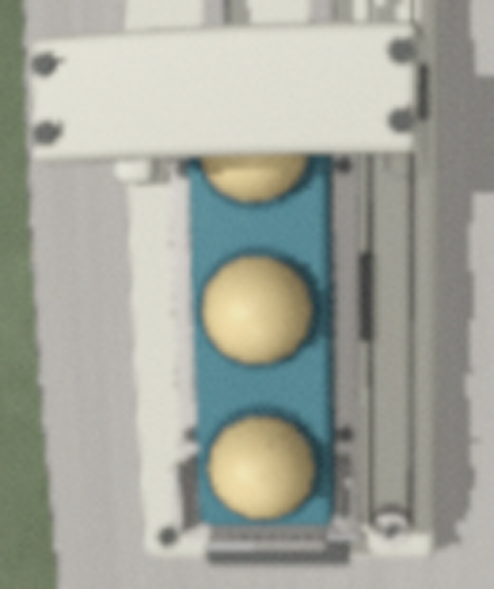

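View pics/s19a.png

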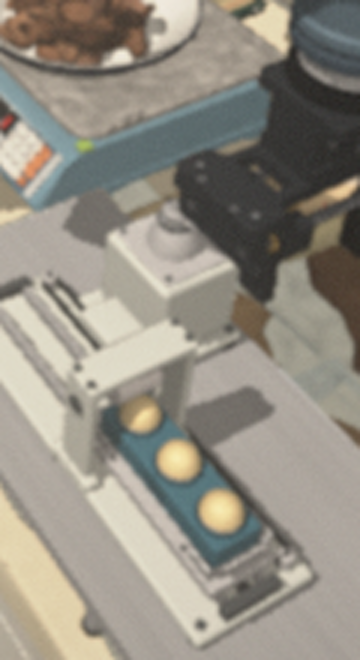

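```bash
python3 -c "
from h import *
S=(np.array([ 0.505608  , -0.50951762,  0.34727106]),np.array([ 0.0044929 ,  0.99998679, -0.00182321, -0.00170447]))
g=lambda u,v,z:atz('wrist',215+u/3.8,55+v/3.8,z,S)
n=np.array([g(191,435,.1045),g(345,435,.1045),g(183,165,.1045),g(345,165,.1045)]);b=np.array([g(*p,.1935) for p in[(44,64),(400,50),(46,132),(400,120)]])
print(n.round(4),n.mean(0),b.mean(0),n.mean(0)-b.mean(0))
"
```

```text
[[ 0.4314 -0.519   0.1045]
 [ 0.4843 -0.5195  0.1045]
 [ 0.4321 -0.4271  0.1045]
 [ 0.4855 -0.4286  0.1045]] [ 0.45833314 -0.47352138  0.1045    ] [ 0.45855136 -0.40754526  0.1935    ] [-0.00021822 -0.06597611 -0.089     ]
```

Carriage is at −66.0 mm from the roller, which fits the stop. Handing in.

```bash
python3 -c "
from station import ctrl
print(ctrl.close_job())"
```

```text
the job is handed in; nothing more can be done
None
```

I set the blue rack down in the carriage nest and wound the crank clockwise by its knob until the carriage reached its stop. I then let go, moved the arm clear and handed the job in at about 37 s of the 72 s. No verdict is reported at hand-in.

- **Rack:** it was between the corner plates when I released it and did not move. The gripper height put its underside within 1 mm of the nest floor. It was still in the nest in the last picture.
- **Winding:** it took about 3.2 turns at roughly 0.15 to 0.25 turn/s. The knob pushed back with up to about 12 N under the rollers in the readings I took, and I felt no surge afterwards.
- **Stop:** at the stop the knob gave about 9 N and did not move when I pushed a little more. That is well below the 25 N at which the clutch slips, though I had no direct reading of slip.
- **Last checks:** the final picture put the carriage 66.0 mm past the roller, where at least 64.5 mm was needed. No gaps showed under the caps, but I judged the shells shut by eye and did not measure them. The arm was touching nothing.
- **Bystanders:** nothing touched the mug or the packet, but I did not re-measure their positions.

No checks failed. The only disagreement was about 1 mm in where the crank's axis lay, which I corrected while winding.

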